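# Roll-test the metal samples from the jars

### The job

Clear the ramp by sliding the scraper's blade flat into the slot of its wooden holder, fully home, and let go. Then roll-test every metal sample on the mat: release each one near the top of the ramp, lying across the slope so that it can roll (there is a lane for each), and leave them all there until every one has had its run. Only then sort them: those that rolled to the foot go in the blue bin, those that stayed up go in the red bin; leave the other things on the bench alone.

Things in the scene. Friction and masses are not known exactly. Their poses are not given: they have to be found in the camera images.
- ramp: Fixed grey test ramp, 180 mm down the slope x 292 mm wide, falling 15 degrees towards its own +x (away from the robot). Origin on the bench under its middle; deck surface 34 mm high there, 57 at the top edge, 11 at the foot. Four lanes side by side along its y, each 68 mm clear between aluminium strips 4 mm thick, 8 mm high. Round pieces roll off when let go, others stay put
- ramp_foot (a point): Point on the deck surface at the foot, midway across the ramp, at the uphill face of the black stop blocks (14 mm high). Each lane has a 40 mm gap between its blocks in the middle of the lane, for a fingertip. Rolled pieces rest against the blocks, their middle about 8 mm uphill of this point (along the ramp's x)
- lane1 (a point): Point on the deck surface in the middle of lane 1 of the ramp (at its -y side), 35 mm down the slope from the top edge: the place to release a sample, its length across the slope (along the ramp's y). The same points of lanes 2, 3 and 4 lie 72, 144 and 216 mm from it along the ramp's +y
- scraper: Loose scraper, 150 g, all flat underneath: red handle 100 long x 22 wide x 30 mm high, own x from -100 to 0 mm; steel blade 60 wide x 4 mm thick, own x to +75 mm. Origin on the underside where handle meets blade; x towards the blade edge, z up out of the handle. At the start it lies across the lanes of the ramp on top of the strips, tilted with the deck, handle towards the ramp's -y
- scraper_edge (a point): Middle of the scraper's front blade edge
- scraper_grip (a point): Middle of the scraper's handle for gripping, near its balance point, 20 mm above its underside; fingers close across its 22 mm width (the scraper's y)
- holder: Fixed wooden scraper holder, 190 (its x) x 100 x 34 mm high. Origin on the bench under its middle. Base plate 12 mm thick, open on top from own x = -95 to 20 mm; from 20 to 95 mm a bridge covers it, leaving a slot. The blade slides in along +x, lying flat, and the handle then lies on the open part of the base plate
- holder_slot (a point): Middle of the slot's mouth: the slot is level, 10 mm high (12 to 22 mm above the bench), 68 mm wide and 71 mm deep, open towards the holder's -x and closed by a steel stop plate at its end. Fully home means the blade edge at or near that plate
- blue_bin: Fixed blue bin for pieces that roll, 100 (its x) x 210 (its y) x 40 mm high, walls and floor 4 mm; origin under its middle
- red_bin: Fixed red bin for pieces that do not roll, 100 (its x) x 210 (its y) x 40 mm high, walls and floor 4 mm; origin under its middle; it and the blue bin stand on the robot's left and may have changed places
- sample_a: Steel length of plain bar 56 mm long, the length along its own x, origin in the middle of the piece. All samples are 16 to 24 mm high and 20 to 30 mm wide as they lie at the start, on the 3 mm mat, lengths roughly along +x. Whether it rolls on the ramp must be found by trying
- sample_b: Copper length of tube 56 mm long, the length along its own x, origin in the middle of the piece. All samples are 16 to 24 mm high and 20 to 30 mm wide as they lie at the start, on the 3 mm mat, lengths roughly along +x. Whether it rolls on the ramp must be found by trying
- sample_c: Aluminium length of tube 56 mm long, the length along its own x, origin in the middle of the piece. All samples are 16 to 24 mm high and 20 to 30 mm wide as they lie at the start, on the 3 mm mat, lengths roughly along +x. Whether it rolls on the ramp must be found by trying
- sample_d: Brass length of bar 56 mm long, the length along its own x, origin in the middle of the piece. All samples are 16 to 24 mm high and 20 to 30 mm wide as they lie at the start, on the 3 mm mat, lengths roughly along +x. Whether it rolls on the ramp must be found by trying
- sample_e: Copper length of tube 56 mm long, the length along its own x, origin in the middle of the piece. All samples are 16 to 24 mm high and 20 to 30 mm wide as they lie at the start, on the 3 mm mat, lengths roughly along +x. Whether it rolls on the ramp must be found by trying
- lye_bottle: Bystander: white bottle, 80 mm across, 190 mm tall, origin under it
- jar_left: Bystander: clear jar, 80 mm across, 130 mm tall, origin under it
- jar_right: Bystander: amber jar, 90 mm across, 130 mm tall, origin under it
- dish: Bystander: white dish, 90 mm across, 20 mm high, origin under it
- jar_lid: Bystander: steel jar lid, 72 mm across, 14 mm high, origin under it
- brush: Bystander: brush lying on the bench, under 30 mm high
- magnet: Bystander: blue block magnet 40 x 30 x 20 mm, origin under it

How it is judged:
By the outcome, as a careful person would: the job done as asked, in the order asked, and still so for the second after the job is handed in, with the robot touching nothing.
Of sample_a, sample_b, sample_c, sample_d, sample_e only 3 to 4 are there at a start; the rules pass over those that are not, and their reading is None.
At some moment in a run one of sample_a, sample_b, sample_c, sample_d, sample_e may be knocked a few centimetres aside while the robot is not near it.
It also fails if it takes over 210 s, if anything falls off the work surface, if the arm or the gripper's body presses on something with over 40 N, if the wrist force passes 120 N, or if a joint passes its speed limit or range.

### The arm

A 6-joint arm with a two-finger parallel gripper is mounted at the origin on the work surface. World frame = base frame: x ahead of the robot, y to its left, z up, the work surface at z = 0. Lengths are in m, angles in degrees, forces in N, time in s.
With the tool pointing down it reaches from about 0.25 to 0.725 m from the base axis. Payload 9.7 kg.
Tool frame: the origin (TCP) lies at the very end of the fingers, on their centre line; the grasp point (between the pads) lies 19 mm behind it; z points along the fingers, y is the direction in which the jaws open and shut (so a half turn about z gives the same grasp; the last joint's range is limited). The gripper opens to 85 mm and grips with 20 to 120 N. Pads are 22 mm wide; open, the fingers measure 114 mm over their backs; the gripper's body (76 mm by 85 mm) begins 54 mm behind the grasp point. The pads swing forward as they close: fully open they stand 13 mm farther back than shut.
Start: joints at [-66.807, 4.979, 10.078, 95.1, 0, 90], TCP at [0.217, -0.506, 0.231] pointing down, gripper open.
Joint ranges: [-179.16, 179.16], [-48.56, 103.87], [-65.8, 70.77], [-126.05, 130.52], [-82.76, 87.17], [-180, 180]. Speed limits (degrees/s): [127.2, 127.2, 147.25, 180, 180, 180].

### API

Orientations are given as [roll, pitch, yaw] about the fixed x, y, z axes, in that order (R = Rz(yaw) Ry(pitch) Rx(roll)).
In Python, from workcell import bot gives the robot as it stands. The module is installed in compiled form; this text tells all that it offers.
- The arm moves only by the tool arm_command, never from a script. Its argument "increments" is a list of rows, each a list of 7 numbers: the gripper command: -1 is fully open, 1 is shut, values between are in proportion, then the shift along the tool's x, y, z in cm, then the turn, a rotation vector about the tool's x, y, z in degrees. In form: [[gripper, x, y, z, rx, ry, rz], ...]. A call has 1 to 10 rows; each row shifts and turns the commanded pose from where the row before left it, along the tool's axes as they then stand; what a row does not reach is not made up. A row lasts 1/8 s, in which the tool goes at most 62.5 mm and 10.7 degrees, less where a joint would pass 70% of its speed; a pose out of reach is approached as far as the arm can. A call is refused whole if a number of a shift passes 6.25 or a number of a turn 10.7, either way. A call with a gripper value outside its range is refused whole. The fingers move at their own pace and stop on an object; "grip_force" is the grip in N (left out, the last holds). Time passes only in rows, so rows that do not move let the fingers close. It gives the time, the measured TCP pose, the force and the opening at its end, in the units of the state.
- bot.get_obs(): the state, without advancing time (a new reading comes with each control period).
- bot.camera(name): name is "side" or "top"; returns a dict with "color" (480x640x3 uint8, red, green, blue), "fx", "fy", "cx", "cy" (pixels), "origin" and "attitude" of the camera in the world. Camera axes: x right, y up, looking along -z (the intrinsics and any distortion apply to the point x, -y, -z); pixel columns grow to the right and rows downward; lengths in m; the calibration is good to about 2 mm. A picture is of the moment at which its call begins. There is no depth.
- bot.job_done(): hands the job in, once; it reports no verdict.
The state is a dict: "time": time; "q": joint angles; "qd": joint speeds; "joint_efforts": joint torques, N m; "ee_pos": TCP position; "tcp_rot": TCP orientation; "wrist_force": force on the tool from outside, world axes, zero at the start; "torque": the same for the moment, N m; "opening": finger opening in m.
Only numpy, scipy, OpenCV 4.12 (cv2) and the standard library are available. Lean on these libraries where they do the work, as an engineer would, in place of code of your own. Each camera call takes 0.05 s, during which the arm holds its last target. There are 200 camera calls.

## Working session

There is one attempt and no reset: what is moved stays moved. The work goes in short steps, Python scripts to look and compute and a tool call to move; the robot and the scene stay as the last step left them, time stands still between calls to the robot, and variables do not carry over. Pictures are saved under pics/ and viewed, about 12 in all and at most 16, crops included, and the job is handed in when it is done.

Besides the shell and the picture viewer there is one more tool, called after "Emit:" by a JSON object that holds its "fn" and its "kwargs", one argument or row to a line. arm_command: Moves the arm, as the interface text tells. Its arguments: {"type":"object","properties":{"increments":{"type":"array"},"grip_force":{"type":"number"}},"required":["increments"]}

```bash
mkdir -p pics
cat > h.py <<'E'
import numpy as np, cv2
from workcell import bot
from scipy.spatial.transform import Rotation as R
def snap(n):
    c=bot.camera(n); return c
def save(c,f,crop=None,s=1):
    im=c["color"][:,:,::-1]
    if crop: im=im[crop[1]:crop[3],crop[0]:crop[2]]
    im=cv2.resize(im,None,fx=s,fy=s,interpolation=cv2.INTER_CUBIC); cv2.imwrite(f,im)
def rot(c):
    a=np.array(c["attitude"],float)
    if a.shape==(3,3): return a
    if a.size==4: return R.from_quat(a).as_matrix()
    return R.from_euler('xyz',a,degrees=True).as_matrix()
def ray(c,u,v):
    d=np.array([(u-c["cx"])/c["fx"],-(v-c["cy"])/c["fy"],-1.])
    return np.array(c["origin"]),rot(c)@d
def on(c,u,v,z):
    o,d=ray(c,u,v); return o+d*(z-o[2])/d[2]
def proj(c,p):
    q=rot(c).T@(np.array(p)-np.array(c["origin"])); return c["cx"]+c["fx"]*q[0]/-q[2], c["cy"]-c["fy"]*q[1]/-q[2]
E
python3 - <<'E'
from h import *
for n in("top","side"):
    c=snap(n); save(c,f"pics/{n}0.png"); print({k:v for k,v in c.items() if k!="color"})
print(bot.get_obs())
E
```

```text
{'fx': 535.6965725668073, 'fy': 535.6965725668073, 'cx': 315.2282140591112, 'cy': 245.7671955032012, 'origin': array([ 0.22872512, -0.03446934,  1.47516049]), 'attitude': array([ 11.97672297,   0.14175911, -85.65778567])}
{'fx': 593.3821334233746, 'fy': 593.3821334233746, 'cx': 318.9115446122041, 'cy': 238.346261266039, 'origin': array([-0.3853373 ,  1.08286837,  0.95270453]), 'attitude': array([  58.79872006,   -0.62499356, -140.29978142])}
{'time': 0.1, 'q': array([-6.68053040e+01,  5.00855692e+00,  1.00424893e+01,  9.51017089e+01,
        5.06766366e-04,  8.99999552e+01]), 'qd': array([-0.07580982, -0.04918543,  0.14232166,  0.15399601, -0.03208789,
       -0.05904152]), 'joint_efforts': array([ 1.47082548e-03, -5.21560693e+01,  4.65653121e+01,  1.60234049e-02,
        4.62129321e-05,  6.10194519e-06]), 'ee_pos': array([ 0.21654484, -0.50535978,  0.23067945]), 'tcp_rot': array([-1.79932223e+02, -5.06819048e-04,  2.31947402e+01]), 'wrist_force': array([-0.36974625, -0.06685749,  0.55692151]), 'torque': array([-0.04551637,  0.00993031, -0.00765408]), 'opening': 0.08524560935091388}
```

View pics/top0.png

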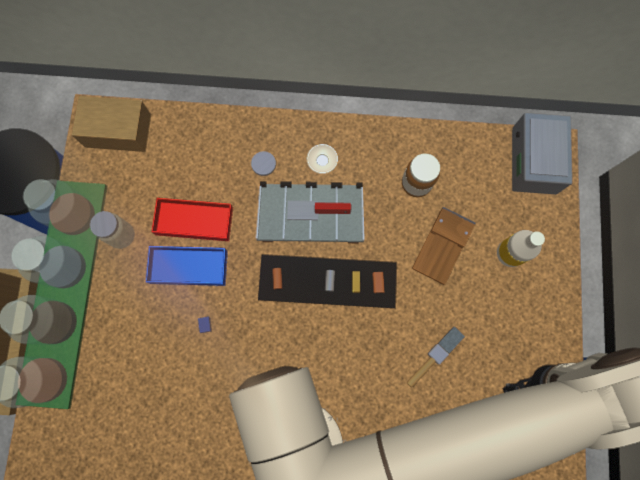

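View pics/side0.png

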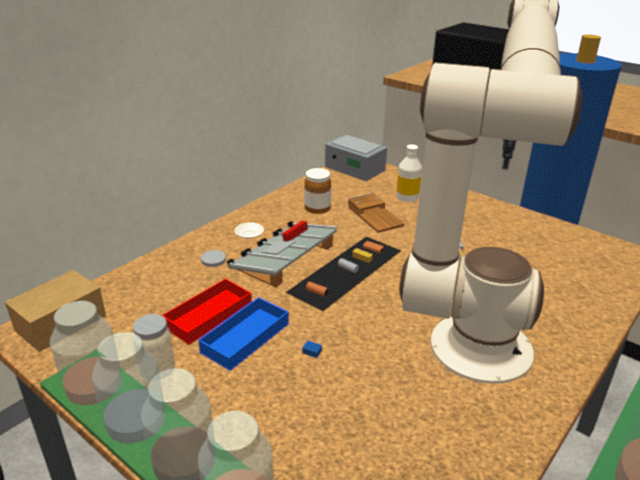

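Top view: ramp about (310,212) with the scraper on it, blade at (301,210) and handle at (333,208). Holder is at (445,245), its bridge at the far end. Mat samples are copper (277,278), aluminium (330,280), brass (356,281) and copper (378,281). Red bin is at (193,219), blue bin at (187,266).

Run:
```python
from h import *
c=snap("top"); save(c,"pics/crop1.png",(240,150,480,320),3.3)
im=c["color"]; hsv=cv2.cvtColor(im,cv2.COLOR_RGB2HSV)
def rects(m,z,name,amin=40):
    cs,_=cv2.findContours(m.astype(np.uint8),cv2.RETR_EXTERNAL,cv2.CHAIN_APPROX_NONE)
    for k in cs:
        if cv2.contourArea(k)<amin: continue
        P=np.array([on(c,u,v,z)[:2] for u,v in k[:,0,:]]).astype(np.float32)*1000
        r=cv2.minAreaRect(P); print(name,"px",k[:,0].mean(0).round(),"ctr",np.round(r[0]),"size",np.round(r[1]),"ang",round(r[2],1), "bp",np.round(cv2.boxPoints(r)).tolist())
H,S,V=[hsv[:,:,i].astype(int) for i in range(3)]
red=((H<6)|(H>174))&(S>190)&(V>90)
rects(red,.04,"red")
rects((H>108)&(H<125)&(S>150)&(V>100),.04,"blue")
reg=np.zeros(H.shape,bool); reg[262:300,262:394]=1
rects(reg&(V>65),.021,"samples",30)
reg=np.zeros(H.shape,bool); reg[245:315,250:405]=1
rects(reg&(V<45),.003,"mat",300)
reg=np.zeros(H.shape,bool); reg[180:250,250:370]=1
rects(reg&(S<60)&(V>80),.034,"ramp",300)
```

```text
red px [333. 206.] ctr [647. -47.] size [14. 92.] ang 4.3 bp [[636.0, -2.0], [643.0, -94.0], [658.0, -93.0], [651.0, -1.0]]
red px [191. 218.] ctr [583. 340.] size [211. 103.] ang 89.1 bp [[530.0, 236.0], [633.0, 234.0], [637.0, 445.0], [534.0, 447.0]]
blue px [201. 263.] ctr [451. 319.] size [ 99. 168.] ang 4.3 bp [[395.0, 399.0], [408.0, 232.0], [507.0, 239.0], [494.0, 407.0]]
samples px [378. 282.] ctr [ 449. -186.] size [59. 31.] ang 6.9 bp [[418.0, -175.0], [422.0, -205.0], [480.0, -198.0], [476.0, -168.0]]
samples px [356. 281.] ctr [ 445. -126.] size [58. 22.] ang 3.5 bp [[415.0, -117.0], [417.0, -139.0], [475.0, -135.0], [473.0, -114.0]]
samples px [329. 280.] ctr [444. -54.] size [55. 25.] ang 3.9 bp [[415.0, -43.0], [417.0, -68.0], [472.0, -64.0], [470.0, -40.0]]
samples px [277. 278.] ctr [438.  91.] size [61. 25.] ang 5.3 bp [[407.0, 101.0], [409.0, 76.0], [470.0, 82.0], [467.0, 107.0]]
mat px [327. 281.] ctr [443. -48.] size [124. 372.] ang 1.2 bp [[378.0, 137.0], [385.0, -235.0], [509.0, -233.0], [502.0, 140.0]]
ramp px [310. 212.] ctr [628.  13.] size [164. 299.] ang 3.4 bp [[537.0, 158.0], [555.0, -141.0], [718.0, -131.0], [701.0, 167.0]]
```

View pics/crop1.png

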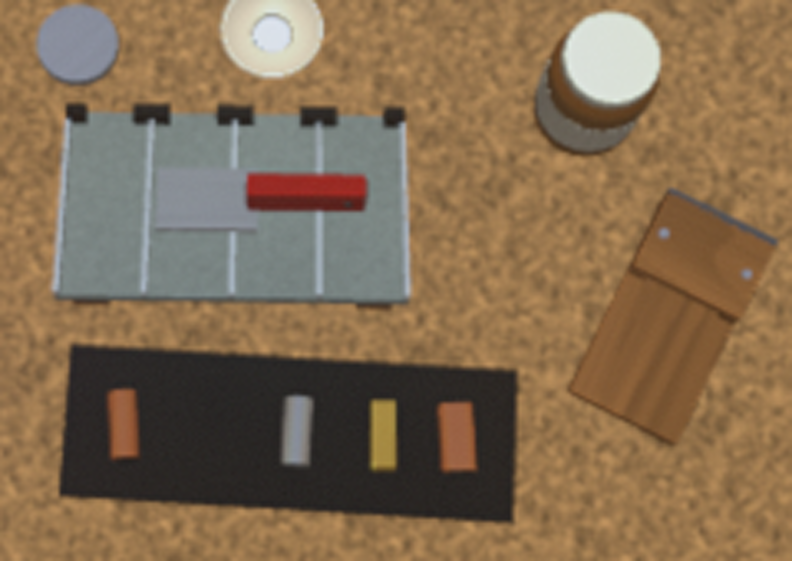

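Run:
```python
from h import *
c=snap("top")
f=lambda u,v,z:(on(c,240+(u+.5)/3.3-.5,150+(v+.5)/3.3-.5,z)*1000).round(1)
T1,T2=f(53,296,.057),f(410,299,.057); F1,F2=f(70,112,.011),f(405,116,.011)
print("ramp top",T1,T2,np.linalg.norm(T1-T2),"foot",F1,F2)
N=[f(569,389,.012),f(675,443,.012)];M=[f(632,270,.034),f(738,320,.034)];E_=[f(670,190,.034),f(777,240,.034)]
print("holder",N,M,E_)
n,m,e=[(a[0]+a[1])/2 for a in(N,M,E_)]
print(n,m,e,"len",np.linalg.norm((e-n)[:2]),np.linalg.norm((e-m)[:2]),"w",[np.linalg.norm((a[1]-a[0])) for a in(N,M,E_)],"yaw",np.degrees(np.arctan2(*(e-n)[1::-1])))
print("yaw from width",[np.degrees(np.arctan2(*(a[0]-a[1])[1::-1]))-90 for a in(N,M,E_)])
print("handle top corners",f(247,173,.067),f(366,176,.067),f(366,200,.063),f(247,198,.063))
print("blade corners",f(156,168,.040),f(155,227,.055),f(247,230,.055))
s=snap("side")
# side image check of holder & scraper
import cv2
cv2.imwrite("pics/side_crop.png",cv2.resize(s["color"][180:300,220:420,::-1],None,fx=4,fy=4,interpolation=cv2.INTER_CUBIC))
```

```text
ramp top [534.  154.2  57. ] [ 553.6 -138.6   57. ] 293.45527768298865 foot [708.  161.8  11. ] [ 726.2 -128.4   11. ]
holder [array([ 496.7, -279.2,   12. ]), array([ 457.8, -369. ,   12. ])] [array([ 597.7, -324.3,   34. ]), array([ 561.5, -413.6,   34. ])] [array([ 669.7, -354.2,   34. ]), array([ 632.8, -444.9,   34. ])]
[ 477.25 -324.1    12.  ] [ 579.6  -368.95   34.  ] [ 651.25 -399.55   34.  ] len 189.65416552240552 77.91073417700537 w [np.float64(97.86342524150685), np.float64(96.3583416212629), np.float64(97.91884394742415)] yaw -23.442552790456478
yaw from width [np.float64(-23.42153016484569), np.float64(-22.06641023851691), np.float64(-22.138247852036272)]
handle top corners [648.    2.9  67. ] [652.8 -95.6  67. ] [633.3 -97.1  63. ] [627.7   1.3  63. ]
blade corners [654.6  80.6  40. ] [599.3  75.8  55. ] [ 6.025e+02 -6.000e-01  5.500e+01]
```

View pics/side_crop.png

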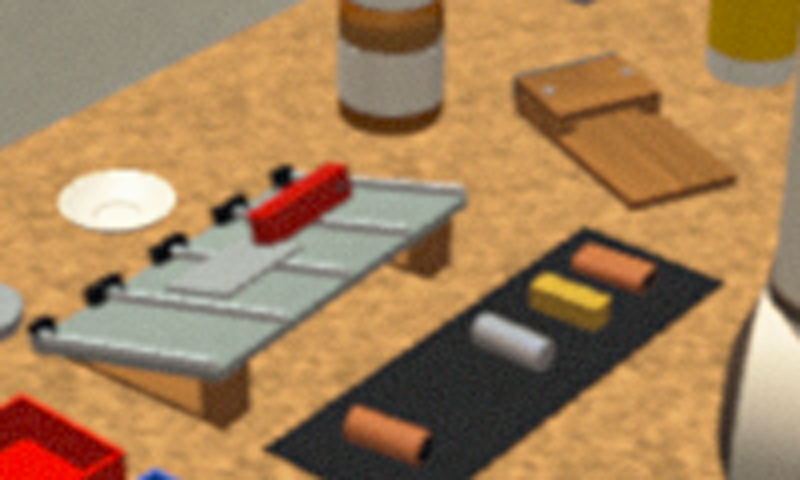

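The side crop shows the scraper bridging the strips and the holder mouth opening towards the robot. Poses (mm, degrees):

| Item | Position | Yaw |
|---|---|---|
| Ramp | (630, 12) | 3.6 |
| Holder | (564, -362) | -22.9 |
| Scraper grip | about (635, -47, 63) | |

Sizes match the ones given.

```bash
cat > plan.py <<'E'
from h import *
YR=3.6; RC=np.array([.6305,.0122,0])
def Rz(a): return R.from_euler('z',a,degrees=True).as_matrix()
def down(yaw): return R.from_euler('xyz',[180,0,yaw],degrees=True).as_matrix()
def tilt(yaw_rel,t=15): # tool normal to the deck; tool x at yaw_rel from ramp x, in the deck plane
    return Rz(YR)@R.from_euler('y',t,degrees=True).as_matrix()@down(yaw_rel)
def deck(s,yr,h=0): # s = m along the slope from the top edge, h above deck
    a=np.radians(15); u=s-.09
    return RC+Rz(YR)@np.array([u*np.cos(a)+h*np.sin(a),yr,.034-u*np.sin(a)+h*np.cos(a)])
def cur():
    o=bot.get_obs(); return np.array(o["ee_pos"]),R.from_euler('xyz',o["tcp_rot"],degrees=True).as_matrix(),o
def seg(p,M,pt,Mt,n=None,g=None,vt=.05,vr=9):
    X=np.eye(4);X[:3,:3]=M.T@Mt;X[:3,3]=M.T@(pt-p)
    # straight line split: constant screw
    from scipy.linalg import logm,expm
    rv=R.from_matrix(X[:3,:3]).as_rotvec(degrees=True)
    n=n or max(1,int(np.ceil(max(np.linalg.norm(X[:3,3])/vt,np.linalg.norm(rv)/vr))))
    S=expm(np.real(logm(X))/n)
    row=np.r_[S[:3,3]*100,R.from_matrix(S[:3,:3]).as_rotvec(degrees=True)].round(2)+0.
    for _ in range(n):
        p=p+M@row[:3]/100; M=M@R.from_rotvec(row[3:],degrees=True).as_matrix()
    print(n,"x",[g]+row.tolist(),"-> ",(p*1000).round(1)); return p,M
E
python3 - <<'E'
from plan import *
p,M,o=cur()
G=tilt(-90.4); n=-G[:,2]
und=deck(.0859,-.0592,.008)   # underside point below the handle middle
print("underside",und, "grip",und+.02*n)
tcp=und+.005*n
p,M=seg(p,M,p+[0,0,.09],M,2,-1)
mid=np.array([.45,-.22,.32])
p,M=seg(p,M,mid,down(110),None,-1)
p,M=seg(p,M,tcp+.15*n,down(195),None,-1)
p,M=seg(p,M,tcp+.10*n,G,None,-1)
E
```

```text
underside [ 0.63233118 -0.04700184  0.04278856] grip [ 0.63749735 -0.04667681  0.06210708]
2 x [-1, 0.0, 0.0, -4.5, 0.0, 0.0, 0.0] ->  [ 216.6 -505.5  320.9]
10 x [-1, 3.98, 0.81, 0.01, 0.0, 0.0, -8.68] ->  [ 449.9 -219.9  320.1]
10 x [-1, -1.06, 2.92, 1.28, 0.0, 0.0, -8.5] ->  [672.2 -44.4 192.1]
9 x [-1, 0.07, 0.05, 0.55, -1.39, 1.15, -8.64] ->  [659.4 -45.  143.8]
```

Emit:
{"fn": "arm_command", "kwargs": {
  "increments": [
    [-1,0,0,-4.5,0,0,0],
    [-1,0,0,-4.5,0,0,0]
  ]
}}

```text
time: 0.5
ee_pos: [0.2164, -0.5052, 0.322]
tcp_rot: [-179.9, 0.0, 23.2]
wrist_force: [0.2, -0.7, 0.5]
opening: 0.0854
```

Emit:
{"fn": "arm_command", "kwargs": {
  "increments": [
    [-1,3.98,0.81,0,0,0,-8.68],
    [-1,3.98,0.81,0,0,0,-8.68],
    [-1,3.98,0.81,0,0,0,-8.68],
    [-1,3.98,0.81,0,0,0,-8.68],
    [-1,3.98,0.81,0,0,0,-8.68],
    [-1,3.98,0.81,0,0,0,-8.68],
    [-1,3.98,0.81,0,0,0,-8.68],
    [-1,3.98,0.81,0,0,0,-8.68],
    [-1,3.98,0.81,0,0,0,-8.68],
    [-1,3.98,0.81,0,0,0,-8.68]
  ]
}}

```text
time: 1.75
ee_pos: [0.4502, -0.2187, 0.3209]
tcp_rot: [-180.0, -0.0, 110.3]
wrist_force: [0.1, -1.0, -0.2]
opening: 0.0852
```

Emit:
{"fn": "arm_command", "kwargs": {
  "increments": [
    [-1,-1.06,2.92,1.28,0,0,-8.5],
    [-1,-1.06,2.92,1.28,0,0,-8.5],
    [-1,-1.06,2.92,1.28,0,0,-8.5],
    [-1,-1.06,2.92,1.28,0,0,-8.5],
    [-1,-1.06,2.92,1.28,0,0,-8.5],
    [-1,-1.06,2.92,1.28,0,0,-8.5],
    [-1,-1.06,2.92,1.28,0,0,-8.5],
    [-1,-1.06,2.92,1.28,0,0,-8.5],
    [-1,-1.06,2.92,1.28,0,0,-8.5],
    [-1,-1.06,2.92,1.28,0,0,-8.5]
  ]
}}

```text
time: 3.0
ee_pos: [0.6726, -0.0436, 0.1923]
tcp_rot: [180.0, -0.0, -164.7]
wrist_force: [-1.0, 0.2, -0.1]
opening: 0.0854
```

Run:
```python
from plan import *
p,M,o=cur(); print(p,o["tcp_rot"],o["q"].round(1))
G=tilt(-90.4); n=-G[:,2]
und=deck(.0838,-.0592,.008); tcp=und+.005*n
p,M=seg(p,M,tcp+.10*n,G,None,-1)
p,M=seg(p,M,tcp,G,None,-1,vt=.03)
```

```text
[ 0.67258856 -0.04358354  0.19230769] [ 1.79987592e+02 -3.40463085e-02 -1.64733088e+02] [ -3.7  22.3  26.4  94.1   0.  -19. ]
9 x [-1, 0.1, 0.06, 0.54, -1.39, 1.14, -8.61] ->  [657.7 -45.6 145.1]
4 x [-1, -0.01, 0.0, 2.51, 0.0, 0.0, 0.01] ->  [631.8 -46.8  48.1]
```

Emit:
{"fn": "arm_command", "kwargs": {
  "increments": [
    [-1,0.1,0.06,0.54,-1.39,1.14,-8.61],
    [-1,0.1,0.06,0.54,-1.39,1.14,-8.61],
    [-1,0.1,0.06,0.54,-1.39,1.14,-8.61],
    [-1,0.1,0.06,0.54,-1.39,1.14,-8.61],
    [-1,0.1,0.06,0.54,-1.39,1.14,-8.61],
    [-1,0.1,0.06,0.54,-1.39,1.14,-8.61],
    [-1,0.1,0.06,0.54,-1.39,1.14,-8.61],
    [-1,0.1,0.06,0.54,-1.39,1.14,-8.61],
    [-1,0.1,0.06,0.54,-1.39,1.14,-8.61]
  ]
}}

```text
time: 4.12
ee_pos: [0.6573, -0.0466, 0.1455]
tcp_rot: [165.0, -0.0, -86.8]
wrist_force: [0.2, 0.9, 0.1]
opening: 0.0855
```

Emit:
{"fn": "arm_command", "kwargs": {
  "increments": [
    [-1,0,0,2.5,0,0,0],
    [-1,0,0,2.5,0,0,0],
    [-1,0,0,2.5,0,0,0],
    [-1,0,0,2.5,0,0,0],
    [1,0,0,0,0,0,0],
    [1,0,0,0,0,0,0],
    [1,0,0,0,0,0,0],
    [1,0,0,0,0,0,0],
    [1,0,0,0,0,0,0],
    [1,0,0,0,0,0,0]
  ],
  "grip_force": 60
}}

```text
time: 5.38
ee_pos: [0.6325, -0.048, 0.0507]
tcp_rot: [165.2, -0.1, -87.0]
wrist_force: [2.7, -0.8, 6.1]
opening: 0.0208
```

Run:
```python
from plan import *
p,M,o=cur(); print(p,o["tcp_rot"],o["opening"],o["wrist_force"])
hy=-22.9; hx=Rz(hy)[:,0]; mouth=np.array([.581,-.3693,0])
H=down(180+hy)
# tool relative to scraper: grip 50 mm behind origin, TCP 5 mm above underside; edge = origin+75
pre=mouth-hx*(.075+.05+.03)+[0,0,.005+.0150]
p,M=seg(p,M,p+[-.026,0,.10],M,4,1)
p,M=seg(p,M,np.array([.53,-.16,.17]),down(-145),None,1)
p,M=seg(p,M,pre+[0,0,.10],H,None,1)
```

```text
[ 0.63247977 -0.04800639  0.05067098] [ 1.65180683e+02 -1.14272798e-01 -8.70320471e+01] 0.02080109715067089 [ 2.67108567 -0.83721582  6.08389972]
4 x [1, -0.03, 1.27, -2.25, 0.0, 0.0, 0.0] ->  [606.4 -48.  150.7]
7 x [1, 1.98, 0.46, -0.16, 1.92, -1.09, 8.23] ->  [ 530.3 -159.8  169.6]
7 x [1, 1.74, -1.94, 0.71, 0.01, 0.0, 8.27] ->  [ 438.4 -308.7  119.9]
```

Emit:
{"fn": "arm_command", "kwargs": {
  "increments": [
    [1,0,1.27,-2.25,0,0,0],
    [1,0,1.27,-2.25,0,0,0],
    [1,0,1.27,-2.25,0,0,0],
    [1,0,1.27,-2.25,0,0,0]
  ]
}}

```text
time: 5.88
ee_pos: [0.6054, -0.0491, 0.1502]
tcp_rot: [165.0, -0.1, -87.0]
wrist_force: [0.0, -0.7, -1.8]
opening: 0.0212
```

Emit:
{"fn": "arm_command", "kwargs": {
  "increments": [
    [1,1.98,0.46,-0.16,1.92,-1.09,8.23],
    [1,1.98,0.46,-0.16,1.92,-1.09,8.23],
    [1,1.98,0.46,-0.16,1.92,-1.09,8.23],
    [1,1.98,0.46,-0.16,1.92,-1.09,8.23],
    [1,1.98,0.46,-0.16,1.92,-1.09,8.23],
    [1,1.98,0.46,-0.16,1.92,-1.09,8.23],
    [1,1.98,0.46,-0.16,1.92,-1.09,8.23]
  ]
}}

```text
time: 6.75
ee_pos: [0.5291, -0.1615, 0.1685]
tcp_rot: [179.9, -0.1, -145.3]
wrist_force: [-0.1, 0.2, -0.6]
opening: 0.0204
```

Emit:
{"fn": "arm_command", "kwargs": {
  "increments": [
    [1,1.74,-1.94,0.71,0,0,8.27],
    [1,1.74,-1.94,0.71,0,0,8.27],
    [1,1.74,-1.94,0.71,0,0,8.27],
    [1,1.74,-1.94,0.71,0,0,8.27],
    [1,1.74,-1.94,0.71,0,0,8.27],
    [1,1.74,-1.94,0.71,0,0,8.27],
    [1,1.74,-1.94,0.71,0,0,8.27],
    [1,0,0,0,0,0,0]
  ]
}}

```text
time: 7.75
ee_pos: [0.4363, -0.3102, 0.1185]
tcp_rot: [-180.0, -0.3, 157.0]
wrist_force: [0.1, -0.7, -0.7]
opening: 0.0206
```

Run:
```python
from plan import *
p,M,o=cur(); print(p,o["tcp_rot"],o["opening"],o["wrist_force"])
c=snap("top"); s=snap("side")
a=cv2.resize(c["color"][170:320,370:530,::-1],None,fx=2.5,fy=2.5,interpolation=cv2.INTER_CUBIC)
b=cv2.resize(s["color"][130:280,300:460,::-1],None,fx=2.5,fy=2.5,interpolation=cv2.INTER_CUBIC)
cv2.imwrite("pics/held.png",np.hstack([a,b]))
np.save("c.npy",c,allow_pickle=True);np.save("s.npy",s,allow_pickle=True)
```

```text
[ 0.43634192 -0.31023668  0.11848938] [-179.99603322   -0.25529963  156.96615158] 0.020648097539025075 [ 0.10101247 -0.70306234 -0.72428082]
```

View pics/held.png

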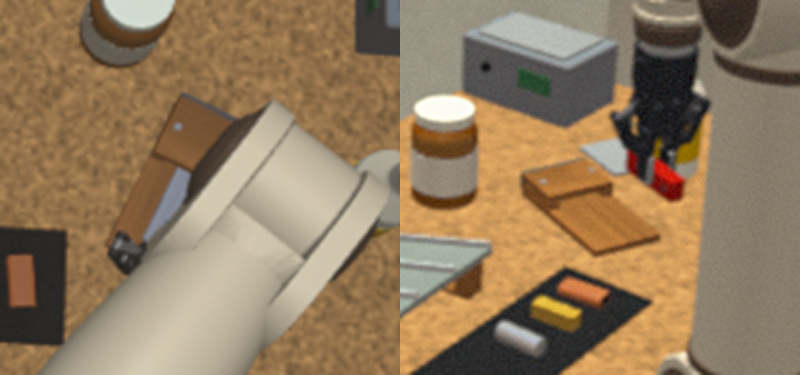

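Run:
```python
from plan import *
c=np.load("c.npy",allow_pickle=True).item();s=np.load("s.npy",allow_pickle=True).item()
p,M,o=cur(); hx=-M[:,0]; hy=np.cross([0,0,1],hx)
f=lambda cam,q,off:np.round((np.array(proj(cam,q))-off)*2.5,1)
for n,a,b,h in[("edgeL",.125,.03,-.003),("edgeR",.125,-.03,-.003),("rootL",.05,.03,-.003),("tail top L",-.05,.011,.025),("tail bot L",-.05,.011,-.005),("front top L",.05,.011,.025)]:
    q=p+hx*a+hy*b+[0,0,h]
    print(n,(q*1000).round(),"top",f(c,q,[370,170]),"side",f(s,q,[300,130])+[400,0])
m=np.array([.581,-.3693,.012]);g=Rz(-22.9)
for a,b,z in[(0,-.05,.034),(0,.05,.034),(.075,.05,.034),(.075,-.05,.034),(-.115,.05,.012),(-.115,-.05,.012)]:
    q=np.array([m[0],m[1],z])+g@[a,b,0]; print("holder",f(c,q,[370,170]),"side",f(s,q,[300,130])+[400,0])
```

```text
edgeL [ 565. -331.  116.] top [174.4 166.5] side [575.4 144.6]
edgeR [ 541. -386.  116.] top [227.2 192.2] side [615.2 135.4]
rootL [ 496. -301.  116.] top [144.3 229.6] side [607.5 168.7]
tail top L [ 396. -280.  144.] top [125.5 321.2] side [669. 179.]
tail bot L [ 396. -280.  114.] top [119.9 324.5] side [666.7 201.5]
front top L [ 488. -319.  144.] top [167.1 233.1] side [622.1 145.3]
holder [234.9 191.6] side [610.9 179. ]
holder [152.  151.2] side [546.4 194.7]
holder [180.1  93.1] side [518. 171.]
holder [262.4 132.8] side [581.2 156.2]
holder [104.4 245.7] side [592.3 249.1]
holder [186.9 286.8] side [658.4 231.6]
```

Run:
```python
from plan import *
p,M,o=cur()
hy=-22.9; hx=Rz(hy)[:,0]; mouth=np.array([.581,-.3693,0]); H=down(180+hy)
pre=mouth-hx*(.126+.020)+[0,0,.0215]
p,M=seg(p,M,pre+[0,0,.04],H,3,1)
p,M=seg(p,M,pre,H,3,1)
p,M=seg(p,M,pre+hx*.06,H,4,1)
```

```text
3 x [1, -0.3, 0.03, 1.92, 0.0, -0.05, 0.03] ->  [ 446.4 -312.3   61.6]
3 x [1, -0.01, 0.0, 1.34, 0.0, 0.0, 0.0] ->  [ 446.7 -312.5   21.4]
4 x [1, -1.5, 0.0, 0.0, 0.0, 0.0, 0.0] ->  [ 501.9 -335.8   21.4]
```

Emit:
{"fn": "arm_command", "kwargs": {
  "increments": [
    [1,-0.3,0.03,1.92,0,-0.05,0.03],
    [1,-0.3,0.03,1.92,0,-0.05,0.03],
    [1,-0.3,0.03,1.92,0,-0.05,0.03],
    [1,0,0,1.34,0,0,0],
    [1,0,0,1.34,0,0,0],
    [1,0,0,1.34,0,0,0],
    [1,0,0,0,0,0,0]
  ]
}}

```text
time: 8.72
ee_pos: [0.4462, -0.3124, 0.0206]
tcp_rot: [-180.0, -0.0, 157.0]
wrist_force: [-0.9, 1.4, -2.1]
opening: 0.021
```

Emit:
{"fn": "arm_command", "kwargs": {
  "increments": [
    [1,-1,0,0,0,0,0],
    [1,-1,0,0,0,0,0],
    [1,-1,0,0,0,0,0],
    [1,0,0,0,0,0,0]
  ]
}}

```text
time: 9.22
ee_pos: [0.4746, -0.3244, 0.021]
tcp_rot: [-180.0, -0.0, 157.0]
wrist_force: [-0.4, -0.2, -1.0]
opening: 0.0207
```

Run:
```python
from plan import *
p,M,o=cur(); print(p,o["tcp_rot"],o["opening"],o["wrist_force"])
c=snap("top"); s=snap("side")
a=cv2.resize(c["color"][190:290,400:490,::-1],None,fx=4,fy=4,interpolation=cv2.INTER_CUBIC)
b=cv2.resize(s["color"][160:260,330:420,::-1],None,fx=4,fy=4,interpolation=cv2.INTER_CUBIC)
cv2.imwrite("pics/ins.png",np.hstack([a,b]))
```

```text
[ 0.4746098  -0.32438272  0.02103046] [-1.79988586e+02 -2.66902408e-02  1.57040182e+02] 0.02069780240723747 [-0.3867483  -0.1980593  -0.95257976]
```

View pics/ins.png

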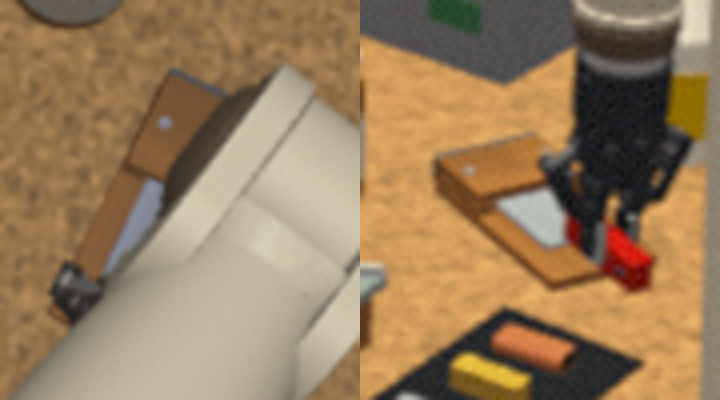

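The blade edge is passing under the bridge with no contact force. Continuing.

Emit:
{"fn": "arm_command", "kwargs": {
  "increments": [
    [1,-1,0,0,0,0,0],
    [1,-1,0,0,0,0,0],
    [1,-1,0,0,0,0,0],
    [1,-1,0,0,0,0,0],
    [1,-1,0,0,0,0,0],
    [1,0,0,0,0,0,0]
  ]
}}

```text
time: 10.07
ee_pos: [0.5205, -0.3439, 0.021]
tcp_rot: [-180.0, -0.0, 157.0]
wrist_force: [0.1, -0.3, -1.4]
opening: 0.0207
```

Emit:
{"fn": "arm_command", "kwargs": {
  "increments": [
    [1,-0.3,0,0,0,0,0],
    [1,-0.3,0,0,0,0,0],
    [1,-0.3,0,0,0,0,0],
    [1,0,0,0,0,0,0]
  ]
}}

```text
time: 10.58
ee_pos: [0.5284, -0.3473, 0.0213]
tcp_rot: [-180.0, -0.0, 157.0]
wrist_force: [0.1, -0.3, -1.0]
opening: 0.0206
```

Run:
```python
from plan import *
p,M,o=cur(); hx=Rz(-22.9)[:,0]
print(p,o["opening"],o["wrist_force"],"along",np.dot(p-[.581,-.3693,0],hx)+.126, "Fx",np.dot(o["wrist_force"],hx))
```

```text
[ 0.52837665 -0.34726369  0.02126179] 0.020637646794072838 [ 0.0723845  -0.25859704 -0.97718089] along 0.06894928292013304 Fx 0.1673058490969985
```

Not yet in contact, so I'm creeping to the stop.

Emit:
{"fn": "arm_command", "kwargs": {
  "increments": [
    [1,-0.15,0,0,0,0,0],
    [1,-0.15,0,0,0,0,0],
    [1,0,0,0,0,0,0]
  ]
}}

```text
time: 10.95
ee_pos: [0.5293, -0.3476, 0.0209]
tcp_rot: [-180.0, -0.2, 157.0]
wrist_force: [-9.6, 4.7, 1.8]
opening: 0.021
```

Emit:
{"fn": "arm_command", "kwargs": {
  "increments": [
    [1,-0.1,0,0,0,0,0],
    [1,-0.1,0,0,0,0,0],
    [1,0,0,0,0,0,0]
  ]
}}

```text
time: 11.32
ee_pos: [0.5293, -0.3475, 0.0208]
tcp_rot: [180.0, -0.5, 157.0]
wrist_force: [-19.3, 8.9, 8.1]
opening: 0.0207
```

Firm stop felt (about 21 N), so it is home. Relax, lower onto the base, release and lift.

Emit:
{"fn": "arm_command", "kwargs": {
  "increments": [
    [1,0.3,0,0,0,0,0],
    [1,0,0,0.2,0,0,0],
    [1,0,0,0,0,0,0],
    [-1,0,0,0,0,0,0],
    [-1,0,0,0,0,0,0],
    [-1,0,0,0,0,0,0],
    [-1,0,0,0,0,0,0],
    [-1,0,0,-2,0,0,0],
    [-1,0,0,-5,0,0,0],
    [-1,0,0,-5,0,0,0]
  ]
}}

```text
time: 12.58
ee_pos: [0.53, -0.3479, 0.142]
tcp_rot: [-180.0, 0.0, 157.0]
wrist_force: [1.5, 0.4, 0.2]
opening: 0.0854
```

Run:
```python
from plan import *
p,M,o=cur(); print(p,o["tcp_rot"],o["q"].round(0),o["opening"])
p,M=seg(p,M,np.array([.45,-.19,.20]),down(180+6),None,-1)
```

```text
[ 0.53000825 -0.34788848  0.14199422] [-1.79975475e+02  2.34449630e-02  1.57025307e+02] [-33.  16.  12.  87.  -0. -10.] 0.08537968136885324
4 x [-1, 2.81, 3.47, -1.45, -0.01, 0.0, -7.24] ->  [ 450.  -190.2  199.9]
```

Emit:
{"fn": "arm_command", "kwargs": {
  "increments": [
    [-1,2.81,3.47,-1.45,0,0,-7.24],
    [-1,2.81,3.47,-1.45,0,0,-7.24],
    [-1,2.81,3.47,-1.45,0,0,-7.24],
    [-1,2.81,3.47,-1.45,0,0,-7.24]
  ]
}}

```text
time: 13.08
ee_pos: [0.4495, -0.189, 0.1992]
tcp_rot: [-180.0, 0.1, -173.8]
wrist_force: [0.4, -0.9, 0.5]
opening: 0.0856
```

Run:
```python
from plan import *
c=snap("top"); s=snap("side")
a=cv2.resize(c["color"][150:320,250:490,::-1],None,fx=2.2,fy=2.2,interpolation=cv2.INTER_CUBIC)
b=cv2.resize(s["color"][160:330,270:420,::-1],None,fx=2.2*1,fy=2.2,interpolation=cv2.INTER_CUBIC)[:374,:272]
b=cv2.resize(s["color"][160:290,330:440,::-1],(250,374),interpolation=cv2.INTER_CUBIC)
cv2.imwrite("pics/v2.png",np.hstack([a,b]))
```

```text
(no output)
```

View pics/v2.png

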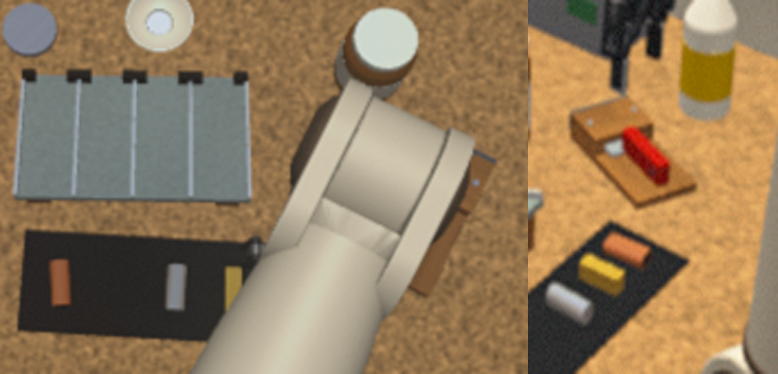

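Scraper is seated in the holder and no sample has moved: copper (60,282), aluminium (176,287), brass (233,288). Next, sample 1 goes to lane 1.

```bash
cat > seq.py <<'E'
from plan import *
import sys
def pick_to_lane(x,y,yaw,lane,zp=.0045):
    p,M,o=cur(); print(p,o["tcp_rot"].round(1),o["opening"])
    D=down(yaw+180); q=np.array([x,y,zp])
    if p[2]<.12: p,M=seg(p,M,p*[1,1,0]+[0,0,.15],M,None,-1)
    p,M=seg(p,M,q+[0,0,.07],D,None,-1,vt=.055,vr=10)
    p,M=seg(p,M,q,D,3,-1)
    print("close 4 rows; g=1")
    p,M=seg(p,M,q+[0,0,.11],D,2,1,vt=.05)
    G=tilt(90); t=deck(.035,-.108+.072*(lane-1),.003); n=-G[:,2]
    p,M=seg(p,M,t+.06*n,G,None,1,vt=.055,vr=10)
    p,M=seg(p,M,t,G,3,1)
    print("release g=0 2 rows, lift z -4 x3")
E
python3 -c "
from seq import *
pick_to_lane(.449,-.186,6.9,1)"
```

```text
[ 0.44904171 -0.18813551  0.20138689] [-179.9    0.2 -173.7] 0.0853029289968647
3 x [-1, 0.0, 0.08, 4.23, -0.04, 0.07, -0.21] ->  [ 449.1 -185.9   74.5]
3 x [-1, 0.0, 0.0, 2.33, 0.0, 0.0, 0.0] ->  [ 449.1 -185.9    4.6]
close 4 rows; g=1
2 x [1, 0.01, -0.01, -5.5, 0.0, 0.0, 0.0] ->  [ 448.9 -186.1  114.6]
10 x [1, -0.82, 1.78, -0.19, 1.15, 1.22, 9.27] ->  [600.5 -97.4 109.6]
3 x [1, -0.02, 0.0, 2.01, 0.01, 0.0, 0.01] ->  [584.9 -98.9  51.3]
release g=0 2 rows, lift z -4 x3
```

Brass is close alongside, so I'll use a 50 mm opening (g = -0.18) for the pick.

Emit:
{"fn": "arm_command", "kwargs": {
  "increments": [
    [-0.18,0,0.08,4.23,0,0.07,-0.21],
    [-0.18,0,0.08,4.23,0,0.07,-0.21],
    [-0.18,0,0.08,4.23,0,0.07,-0.21],
    [-0.18,0,0,2.33,0,0,0],
    [-0.18,0,0,2.33,0,0,0],
    [-0.18,0,0,2.33,0,0,0]
  ]
}}

```text
time: 13.92
ee_pos: [0.45, -0.1885, 0.0006]
tcp_rot: [-180.0, -0.2, -173.5]
wrist_force: [-0.4, 0.6, -0.3]
opening: 0.0505
```

Emit:
{"fn": "arm_command", "kwargs": {
  "increments": [
    [1,0,0,0,0,0,0],
    [1,0,0,0,0,0,0],
    [1,0,0,0,0,0,0],
    [1,0,0,0,0,0,0]
  ],
  "grip_force": 40
}}

```text
time: 14.42
ee_pos: [0.4512, -0.1886, 0.0029]
tcp_rot: [-179.9, -0.0, -173.4]
wrist_force: [-0.6, 1.8, 9.9]
opening: 0.0273
```

Emit:
{"fn": "arm_command", "kwargs": {
  "increments": [
    [1,0,0,-5.5,0,0,0],
    [1,0,0,-5.5,0,0,0]
  ]
}}

```text
time: 14.68
ee_pos: [0.4498, -0.1881, 0.1123]
tcp_rot: [180.0, -0.3, -173.4]
wrist_force: [0.8, 0.2, -1.1]
opening: 0.0275
```

Emit:
{"fn": "arm_command", "kwargs": {
  "increments": [
    [1,-0.82,1.78,-0.19,1.15,1.22,9.27],
    [1,-0.82,1.78,-0.19,1.15,1.22,9.27],
    [1,-0.82,1.78,-0.19,1.15,1.22,9.27],
    [1,-0.82,1.78,-0.19,1.15,1.22,9.27],
    [1,-0.82,1.78,-0.19,1.15,1.22,9.27],
    [1,-0.82,1.78,-0.19,1.15,1.22,9.27],
    [1,-0.82,1.78,-0.19,1.15,1.22,9.27],
    [1,-0.82,1.78,-0.19,1.15,1.22,9.27],
    [1,-0.82,1.78,-0.19,1.15,1.22,9.27],
    [1,-0.82,1.78,-0.19,1.15,1.22,9.27]
  ]
}}

```text
time: 15.92
ee_pos: [0.603, -0.1, 0.1051]
tcp_rot: [-164.8, 0.1, 93.0]
wrist_force: [1.2, -0.4, -0.7]
opening: 0.0274
```

Run:
```python
from plan import *
p,M,o=cur(); print(p,o["tcp_rot"],o["opening"])
G=tilt(90); t=deck(.035,-.108,.003)
p,M=seg(p,M,t,G,4,1)
s=snap("side"); save(s,"pics/hold1.png",(220,150,420,290),3)
```

```text
[ 0.60301024 -0.09997478  0.10512432] [-1.64791050e+02  6.97516857e-02  9.29968172e+01] 0.027409169280353834
4 x [1, 0.05, -0.08, 1.42, -0.05, -0.02, -0.15] ->  [585.  -99.   51.1]
```

View pics/hold1.png

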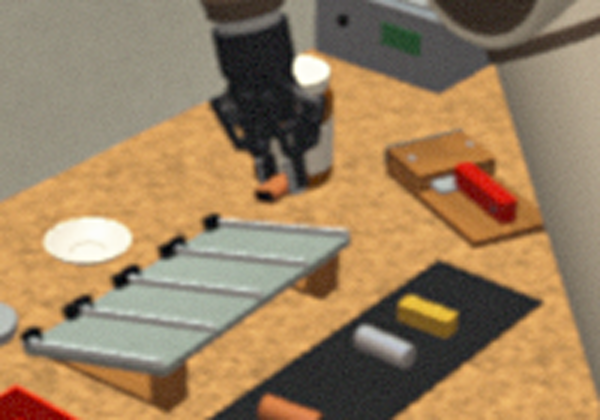

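Sample held across the slope; the mat now shows brass, aluminium and the left copper. Lower and release.

Emit:
{"fn": "arm_command", "kwargs": {
  "increments": [
    [1,0.05,-0.08,1.42,-0.05,-0.02,-0.15],
    [1,0.05,-0.08,1.42,-0.05,-0.02,-0.15],
    [1,0.05,-0.08,1.42,-0.05,-0.02,-0.15],
    [1,0.05,-0.08,1.3,-0.05,-0.02,-0.15],
    [1,0,0,0,0,0,0],
    [1,0,0,0.1,0,0,0],
    [1,0,0,0,0,0,0]
  ]
}}

```text
time: 16.85
ee_pos: [0.5842, -0.099, 0.0515]
tcp_rot: [-165.0, -0.1, 93.9]
wrist_force: [-0.4, 0.3, -0.5]
opening: 0.0272
```

Emit:
{"fn": "arm_command", "kwargs": {
  "increments": [
    [0,0,0,0,0,0,0],
    [0,0,0,0,0,0,0],
    [0,0,0,-3,0,0,0],
    [0,0,0,-4,0,0,0],
    [0,0,0,-4,0,0,0]
  ]
}}

```text
time: 17.48
ee_pos: [0.6124, -0.0971, 0.1585]
tcp_rot: [-165.0, -0.1, 93.9]
wrist_force: [0.3, -0.8, 0.7]
opening: 0.0426
```

```bash
cat >> seq.py <<'E'
def see(name):
    "top view: ramp + mat + bins region, arm may hide parts"
    c=snap("top"); s=snap("side")
    a=cv2.resize(c["color"][170:310,245:405,::-1],None,fx=2.5,fy=2.5,interpolation=cv2.INTER_CUBIC)
    b=cv2.resize(s["color"][200:340,215:375,::-1],None,fx=2.5,fy=2.5,interpolation=cv2.INTER_CUBIC)
    cv2.imwrite(name,np.hstack([a,b]))
def samples(c=None,z=.021):
    c=c or snap("top"); hsv=cv2.cvtColor(c["color"],cv2.COLOR_RGB2HSV); V=hsv[:,:,2]
    reg=np.zeros(V.shape,np.uint8); reg[258:304,264:394]=1
    cs,_=cv2.findContours(reg*(V>65).astype(np.uint8),cv2.RETR_EXTERNAL,cv2.CHAIN_APPROX_NONE)
    for k in cs:
        if cv2.contourArea(k)<30: continue
        P=np.array([on(c,u,v,z)[:2] for u,v in k[:,0,:]]).astype(np.float32)*1000
        r=cv2.minAreaRect(P); print("px",k[:,0].mean(0).round(),np.round(r[0]),np.round(r[1]),round(r[2],1))
E
python3 -c "
from seq import *
samples(); pick_to_lane(.445,-.126,3.5,2)"
```

```text
px [277. 278.] [438.  92.] [56. 25.] 5.1
px [330. 281.] [443. -53.] [124. 354.] 4.3
[ 0.61410773 -0.09710247  0.16367534] [-165.3    0.    93.9] 0.042916165265030455
10 x [-1, 1.01, -1.42, 1.14, -1.15, -1.14, -8.9] ->  [ 445.2 -126.    74.6]
3 x [-1, 0.0, 0.0, 2.34, 0.0, -0.02, -0.01] ->  [ 445.1 -126.     4.4]
close 4 rows; g=1
2 x [1, 0.01, 0.0, -5.51, 0.0, 0.0, 0.0] ->  [ 444.9 -126.   114.6]
10 x [1, -0.68, 1.89, -0.19, 1.18, 1.18, 8.93] ->  [596.3 -26.1 108.8]
3 x [1, 0.0, -0.01, 1.99, -0.01, 0.0, 0.01] ->  [580.5 -27.1  51.2]
release g=0 2 rows, lift z -4 x3
```

Emit:
{"fn": "arm_command", "kwargs": {
  "increments": [
    [-0.18,1.01,-1.42,1.14,-1.15,-1.14,-8.9],
    [-0.18,1.01,-1.42,1.14,-1.15,-1.14,-8.9],
    [-0.18,1.01,-1.42,1.14,-1.15,-1.14,-8.9],
    [-0.18,1.01,-1.42,1.14,-1.15,-1.14,-8.9],
    [-0.18,1.01,-1.42,1.14,-1.15,-1.14,-8.9],
    [-0.18,1.01,-1.42,1.14,-1.15,-1.14,-8.9],
    [-0.18,1.01,-1.42,1.14,-1.15,-1.14,-8.9],
    [-0.18,1.01,-1.42,1.14,-1.15,-1.14,-8.9],
    [-0.18,1.01,-1.42,1.14,-1.15,-1.14,-8.9],
    [-0.18,1.01,-1.42,1.14,-1.15,-1.14,-8.9]
  ]
}}

```text
time: 18.77
ee_pos: [0.4423, -0.1261, 0.0691]
tcp_rot: [179.9, -0.3, -176.2]
wrist_force: [0.7, 0.4, -0.0]
opening: 0.0505
```

Emit:
{"fn": "arm_command", "kwargs": {
  "increments": [
    [-0.18,0,0,2.4,0,0,0],
    [-0.18,0,0,2.4,0,0,0],
    [-0.18,0,0,1.6,0,0,0],
    [-0.18,0,0,0.45,0,0,0],
    [-0.18,0,0,0,0,0,0],
    [1,0,0,0,0,0,0],
    [1,0,0,0,0,0,0],
    [1,0,0,0,0,0,0],
    [1,0,0,0,0,0,0]
  ]
}}

```text
time: 19.9
ee_pos: [0.4443, -0.1264, 0.0033]
tcp_rot: [-180.0, -0.1, -176.5]
wrist_force: [-0.7, 0.7, 13.2]
opening: 0.0189
```

Emit:
{"fn": "arm_command", "kwargs": {
  "increments": [
    [1,0,0,-5.5,0,0,0],
    [1,0,0,-5.5,0,0,0]
  ]
}}

```text
time: 20.15
ee_pos: [0.4428, -0.1258, 0.1122]
tcp_rot: [179.9, -0.4, -176.5]
wrist_force: [1.4, 0.1, -1.2]
opening: 0.019
```

Emit:
{"fn": "arm_command", "kwargs": {
  "increments": [
    [1,-0.68,1.89,-0.19,1.18,1.18,8.93],
    [1,-0.68,1.89,-0.19,1.18,1.18,8.93],
    [1,-0.68,1.89,-0.19,1.18,1.18,8.93],
    [1,-0.68,1.89,-0.19,1.18,1.18,8.93],
    [1,-0.68,1.89,-0.19,1.18,1.18,8.93],
    [1,-0.68,1.89,-0.19,1.18,1.18,8.93],
    [1,-0.68,1.89,-0.19,1.18,1.18,8.93],
    [1,-0.68,1.89,-0.19,1.18,1.18,8.93],
    [1,-0.68,1.89,-0.19,1.18,1.18,8.93],
    [1,-0.68,1.89,-0.19,1.18,1.18,8.93]
  ]
}}

```text
time: 21.4
ee_pos: [0.5954, -0.0258, 0.1039]
tcp_rot: [-164.5, -0.0, 93.3]
wrist_force: [0.4, 0.4, -1.5]
opening: 0.0193
```

Run:
```python
from seq import *
p,M,o=cur(); print(p,o["tcp_rot"],o["opening"])
G=tilt(90); t=deck(.035,-.036,.003)
p,M=seg(p,M,t,G,4,1)
see("pics/see2.png")
```

```text
[ 0.59544112 -0.02578039  0.10387809] [-1.64539919e+02 -4.90494932e-02  9.33321491e+01] 0.01927311301018398
4 x [1, -0.01, -0.01, 1.37, -0.11, -0.03, -0.06] ->  [580.6 -27.   51.1]
```

View pics/see2.png

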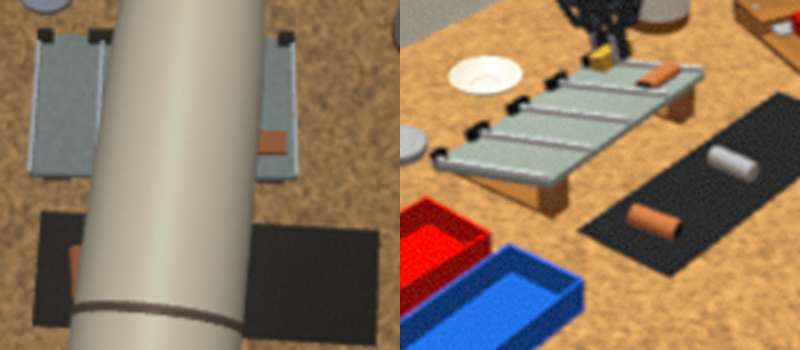

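Copper 1 stayed up in lane 1, at (660,75) in the side panel. Release brass in lane 2.

Emit:
{"fn": "arm_command", "kwargs": {
  "increments": [
    [1,0,0,1.4,-0.11,0,0],
    [1,0,0,1.4,-0.11,0,0],
    [1,0,0,1.4,-0.11,0,0],
    [1,0,0,1.2,-0.11,0,0],
    [1,0,0,0,0,0,0],
    [1,0,0,0.1,0,0,0],
    [1,0,0,0,0,0,0]
  ]
}}

```text
time: 22.38
ee_pos: [0.5803, -0.027, 0.0512]
tcp_rot: [-165.0, -0.1, 93.6]
wrist_force: [0.7, -0.0, -1.8]
opening: 0.0193
```

Emit:
{"fn": "arm_command", "kwargs": {
  "increments": [
    [0.1,0,0,0,0,0,0],
    [0.1,0,0,0,0,0,0],
    [0.1,0,0,-3,0,0,0],
    [0.1,0,0,-4,0,0,0],
    [0.1,0,0,-4,0,0,0]
  ]
}}

```text
time: 23.0
ee_pos: [0.6086, -0.0253, 0.1584]
tcp_rot: [-165.0, -0.1, 93.6]
wrist_force: [0.6, 0.7, -0.2]
opening: 0.0381
```

```bash
python3 -c "
from seq import *
pick_to_lane(.444,-.054,3.9,3,.006)"
```

```text
[ 0.60858406 -0.0253441   0.15839726] [-1.65e+02 -1.00e-01  9.36e+01] 0.03807050820598723
10 x [-1, 0.98, -1.39, 1.07, -1.17, -1.19, -8.97] ->  [444.4 -53.9  76.3]
3 x [-1, 0.01, 0.0, 2.34, 0.0, 0.01, -0.01] ->  [444.1 -53.9   6.1]
close 4 rows; g=1
2 x [1, 0.01, 0.0, -5.5, 0.0, 0.0, 0.0] ->  [443.9 -53.9 116.1]
10 x [1, -0.66, 1.86, -0.17, 1.17, 1.18, 8.97] ->  [591.5  45.3 108.8]
3 x [1, 0.02, 0.0, 1.99, 0.01, -0.01, 0.01] ->  [576.1  44.9  51.2]
release g=0 2 rows, lift z -4 x3
```

Emit:
{"fn": "arm_command", "kwargs": {
  "increments": [
    [-0.4,0.98,-1.39,1.07,-1.17,-1.19,-8.97],
    [-0.4,0.98,-1.39,1.07,-1.17,-1.19,-8.97],
    [-0.4,0.98,-1.39,1.07,-1.17,-1.19,-8.97],
    [-0.4,0.98,-1.39,1.07,-1.17,-1.19,-8.97],
    [-0.4,0.98,-1.39,1.07,-1.17,-1.19,-8.97],
    [-0.4,0.98,-1.39,1.07,-1.17,-1.19,-8.97],
    [-0.4,0.98,-1.39,1.07,-1.17,-1.19,-8.97],
    [-0.4,0.98,-1.39,1.07,-1.17,-1.19,-8.97],
    [-0.4,0.98,-1.39,1.07,-1.17,-1.19,-8.97],
    [-0.4,0.98,-1.39,1.07,-1.17,-1.19,-8.97]
  ]
}}

```text
time: 24.25
ee_pos: [0.4439, -0.0541, 0.0751]
tcp_rot: [180.0, 0.1, -175.8]
wrist_force: [0.3, -1.0, 0.2]
opening: 0.0599
```

Emit:
{"fn": "arm_command", "kwargs": {
  "increments": [
    [-0.4,0,0,2.4,0,0,0],
    [-0.4,0,0,2.4,0,0,0],
    [-0.4,0,0,1.6,0,0,0],
    [-0.4,0,0,0.45,0,0,0],
    [-0.4,0,0,0,0,0,0],
    [1,0,0,0,0,0,0],
    [1,0,0,0,0,0,0],
    [1,0,0,0,0,0,0],
    [1,0,0,0,0,0,0]
  ]
}}

```text
time: 25.38
ee_pos: [0.4447, -0.0539, 0.0073]
tcp_rot: [-180.0, 0.1, -176.1]
wrist_force: [-1.3, 0.1, 4.9]
opening: 0.0222
```

Emit:
{"fn": "arm_command", "kwargs": {
  "increments": [
    [1,0,0,-5.5,0,0,0],
    [1,0,0,-5.5,0,0,0]
  ]
}}

```text
time: 25.62
ee_pos: [0.4435, -0.0539, 0.1173]
tcp_rot: [180.0, -0.1, -176.1]
wrist_force: [1.5, -0.1, -1.4]
opening: 0.0224
```

Emit:
{"fn": "arm_command", "kwargs": {
  "increments": [
    [1,-0.66,1.86,-0.17,1.17,1.18,8.97],
    [1,-0.66,1.86,-0.17,1.17,1.18,8.97],
    [1,-0.66,1.86,-0.17,1.17,1.18,8.97],
    [1,-0.66,1.86,-0.17,1.17,1.18,8.97],
    [1,-0.66,1.86,-0.17,1.17,1.18,8.97],
    [1,-0.66,1.86,-0.17,1.17,1.18,8.97],
    [1,-0.66,1.86,-0.17,1.17,1.18,8.97],
    [1,-0.66,1.86,-0.17,1.17,1.18,8.97],
    [1,-0.66,1.86,-0.17,1.17,1.18,8.97],
    [1,-0.66,1.86,-0.17,1.17,1.18,8.97]
  ]
}}

```text
time: 26.88
ee_pos: [0.5925, 0.0456, 0.1087]
tcp_rot: [-165.0, 0.0, 93.3]
wrist_force: [0.5, -0.8, -1.9]
opening: 0.0225
```

Run:
```python
from seq import *
p,M,o=cur(); print(p,o["tcp_rot"],o["opening"])
G=tilt(90); t=deck(.035,.036,.002)
p,M=seg(p,M,t,G,4,1)
```

```text
[0.59254895 0.04556978 0.10866689] [-1.64986854e+02  9.15252057e-03  9.33398905e+01] 0.022472480529377743
4 x [1, 0.01, -0.03, 1.52, 0.0, -0.01, -0.06] ->  [575.6  45.   50.3]
```

Emit:
{"fn": "arm_command", "kwargs": {
  "increments": [
    [1,0,0,1.5,0,0,0],
    [1,0,0,1.5,0,0,0],
    [1,0,0,1.5,0,0,0],
    [1,0,0,1.1,0,0,0],
    [1,0,0,0,0,0,0],
    [1,0,0,0.1,0,0,0],
    [1,0,0,0,0,0,0]
  ]
}}

```text
time: 27.75
ee_pos: [0.5776, 0.0444, 0.0547]
tcp_rot: [-165.1, -0.0, 93.6]
wrist_force: [0.9, -0.5, -1.9]
opening: 0.0225
```

Emit:
{"fn": "arm_command", "kwargs": {
  "increments": [
    [0,0,0,0,0,0,0],
    [0,0,0,0,0,0,0],
    [0,0,0,-3,0,0,0],
    [0,0,0,-4,0,0,0],
    [0,0,0,-4,0,0,0]
  ]
}}

```text
time: 28.38
ee_pos: [0.6056, 0.0461, 0.1619]
tcp_rot: [-165.1, -0.0, 93.6]
wrist_force: [-0.3, 0.9, -0.4]
opening: 0.0425
```

```bash
python3 -c "
from seq import *
see('pics/see3.png')
pick_to_lane(.438,.092,5.2,4,.004)"
```

```text
[0.60734719 0.04620822 0.16487194] [-165.4   -0.    93.6] 0.04285029631600487
10 x [-1, 1.62, -0.83, 1.1, -1.13, -1.17, -9.1] ->  [438.2  92.1  73.6]
3 x [-1, 0.01, 0.0, 2.32, -0.01, 0.01, -0.02] ->  [438.   92.1   4. ]
close 4 rows; g=1
2 x [1, 0.0, 0.0, -5.5, 0.0, 0.0, 0.01] ->  [438.   92.1 114. ]
10 x [1, -1.18, 1.2, -0.14, 1.17, 1.2, 9.1] ->  [587.2 117.4 109.5]
3 x [1, 0.01, 0.0, 2.01, -0.02, 0.0, 0.01] ->  [571.5 116.7  51.2]
release g=0 2 rows, lift z -4 x3
```

View pics/see3.png

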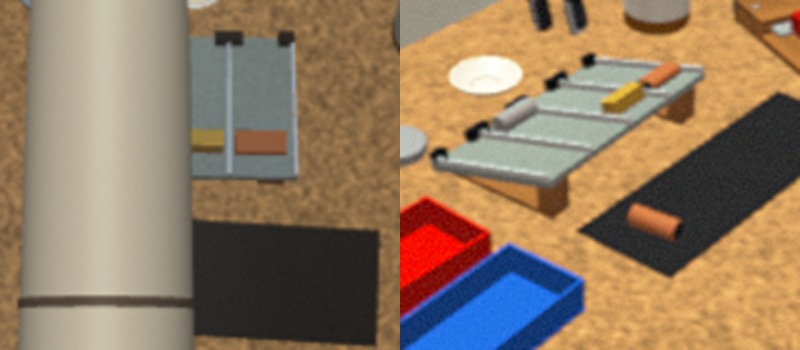

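Brass stayed up at (622,97); aluminium rolled to the foot at (515,112). The last copper hasn't moved.

Emit:
{"fn": "arm_command", "kwargs": {
  "increments": [
    [-0.4,1.62,-0.83,1.1,-1.13,-1.17,-9.1],
    [-0.4,1.62,-0.83,1.1,-1.13,-1.17,-9.1],
    [-0.4,1.62,-0.83,1.1,-1.13,-1.17,-9.1],
    [-0.4,1.62,-0.83,1.1,-1.13,-1.17,-9.1],
    [-0.4,1.62,-0.83,1.1,-1.13,-1.17,-9.1],
    [-0.4,1.62,-0.83,1.1,-1.13,-1.17,-9.1],
    [-0.4,1.62,-0.83,1.1,-1.13,-1.17,-9.1],
    [-0.4,1.62,-0.83,1.1,-1.13,-1.17,-9.1],
    [-0.4,1.62,-0.83,1.1,-1.13,-1.17,-9.1],
    [-0.4,1.62,-0.83,1.1,-1.13,-1.17,-9.1]
  ]
}}

```text
time: 29.72
ee_pos: [0.4349, 0.0919, 0.0696]
tcp_rot: [180.0, -0.3, -174.5]
wrist_force: [-0.6, -0.6, 0.2]
opening: 0.0598
```

Emit:
{"fn": "arm_command", "kwargs": {
  "increments": [
    [-0.4,0,0,2.4,0,0,0],
    [-0.4,0,0,2.4,0,0,0],
    [-0.4,0,0,1.6,0,0,0],
    [-0.4,0,0,0.4,0,0,0],
    [-0.4,0,0,0,0,0,0],
    [1,0,0,0,0,0,0],
    [1,0,0,0,0,0,0],
    [1,0,0,0,0,0,0],
    [1,0,0,0,0,0,0]
  ]
}}

```text
time: 30.85
ee_pos: [0.436, 0.092, 0.0031]
tcp_rot: [-180.0, -0.3, -174.8]
wrist_force: [-1.1, -0.4, 5.9]
opening: 0.0222
```

Emit:
{"fn": "arm_command", "kwargs": {
  "increments": [
    [1,0,0,-5.5,0,0,0],
    [1,0,0,-5.5,0,0,0]
  ]
}}

```text
time: 31.1
ee_pos: [0.4355, 0.0919, 0.1133]
tcp_rot: [-180.0, -0.4, -174.8]
wrist_force: [0.8, 0.6, -1.3]
opening: 0.0228
```

Emit:
{"fn": "arm_command", "kwargs": {
  "increments": [
    [1,-1.18,1.2,-0.14,1.17,1.2,9.1],
    [1,-1.18,1.2,-0.14,1.17,1.2,9.1],
    [1,-1.18,1.2,-0.14,1.17,1.2,9.1],
    [1,-1.18,1.2,-0.14,1.17,1.2,9.1],
    [1,-1.18,1.2,-0.14,1.17,1.2,9.1],
    [1,-1.18,1.2,-0.14,1.17,1.2,9.1],
    [1,-1.18,1.2,-0.14,1.17,1.2,9.1],
    [1,-1.18,1.2,-0.14,1.17,1.2,9.1],
    [1,-1.18,1.2,-0.14,1.17,1.2,9.1],
    [1,-1.18,1.2,-0.14,1.17,1.2,9.1]
  ]
}}

```text
time: 32.35
ee_pos: [0.5858, 0.1172, 0.1064]
tcp_rot: [-164.5, 0.1, 93.3]
wrist_force: [-0.1, -0.4, -0.2]
opening: 0.0225
```

Run:
```python
from seq import *
p,M,o=cur(); print(p,o["tcp_rot"],o["opening"])
G=tilt(90); t=deck(.035,.108,.004)
p,M=seg(p,M,t,G,4,1)
```

```text
[0.58581395 0.11724984 0.10635921] [-1.64547948e+02  8.93094781e-02  9.33084657e+01] 0.022504004479778184
4 x [1, 0.01, 0.02, 1.4, -0.11, 0.0, -0.08] ->  [571.8 116.8  52.1]
```

Emit:
{"fn": "arm_command", "kwargs": {
  "increments": [
    [1,0,0,1.4,-0.11,0,0],
    [1,0,0,1.4,-0.11,0,0],
    [1,0,0,1.4,-0.11,0,0],
    [1,0,0,1.3,-0.11,0,0],
    [1,0,0,0,0,0,0],
    [1,0,0,0.1,0,0,0],
    [1,0,0,0,0,0,0]
  ]
}}

```text
time: 33.22
ee_pos: [0.5709, 0.1164, 0.0533]
tcp_rot: [-165.1, 0.0, 93.6]
wrist_force: [-0.4, 0.5, -1.3]
opening: 0.0226
```

Emit:
{"fn": "arm_command", "kwargs": {
  "increments": [
    [0,0,0,0,0,0,0],
    [0,0,0,0,0,0,0],
    [0,0,0,-3,0,0,0],
    [0,0,0,-4,0,0,0],
    [0,0,0,-4,0,0,0]
  ]
}}

```text
time: 33.85
ee_pos: [0.599, 0.1181, 0.1604]
tcp_rot: [-165.1, 0.0, 93.6]
wrist_force: [0.8, 0.6, -1.1]
opening: 0.0428
```

Run:
```python
from seq import *
p,M,o=cur(); print(p,o["tcp_rot"],o["q"].round(0))
# clear the view: swing to the right, over the mat side
p,M=seg(p,M,np.array([.40,-.22,.25]),down(93.6),10,-1)
```

```text
[0.59901813 0.11811843 0.16038191] [-1.65053948e+02  4.13172867e-02  9.35801617e+01] [ 10.  29.  30. 106.   2.  97.]
10 x [-1, -3.25, -2.31, -0.57, -1.49, 0.0, 0.0] ->  [ 399.9 -219.9  249.9]
```

Emit:
{"fn": "arm_command", "kwargs": {
  "increments": [
    [-1,-3.25,-2.31,-0.57,-1.49,0,0],
    [-1,-3.25,-2.31,-0.57,-1.49,0,0],
    [-1,-3.25,-2.31,-0.57,-1.49,0,0],
    [-1,-3.25,-2.31,-0.57,-1.49,0,0],
    [-1,-3.25,-2.31,-0.57,-1.49,0,0],
    [-1,-3.25,-2.31,-0.57,-1.49,0,0],
    [-1,-3.25,-2.31,-0.57,-1.49,0,0],
    [-1,-3.25,-2.31,-0.57,-1.49,0,0],
    [-1,-3.25,-2.31,-0.57,-1.49,0,0],
    [-1,-3.25,-2.31,-0.57,-1.49,0,0]
  ]
}}

```text
time: 35.1
ee_pos: [0.399, -0.2208, 0.2492]
tcp_rot: [180.0, 0.1, 93.6]
wrist_force: [0.1, -0.7, -0.0]
opening: 0.0854
```

Run:
```python
from seq import *
c=snap("top"); save(c,"pics/all4.png",(140,165,380,305),3.3); np.save("c4.npy",c,allow_pickle=True)
```

```text
(no output)
```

View pics/all4.png

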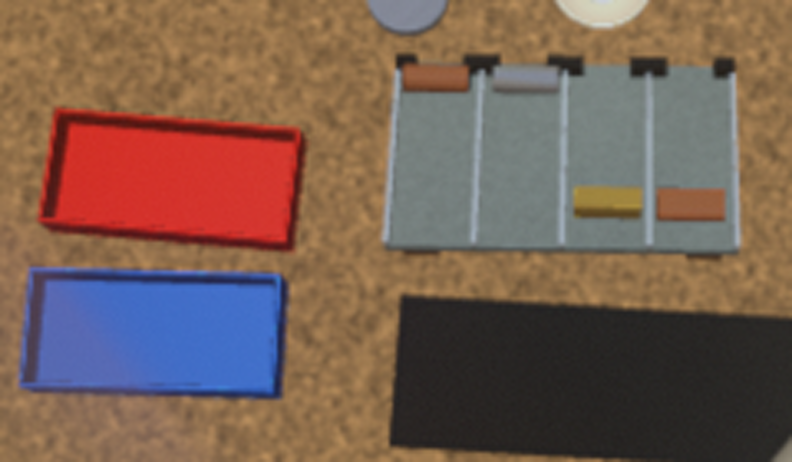

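Both round pieces are at the foot: copper (436,77) and aluminium (525,78). Brass (607,201) and copper (691,204) stayed up. Every sample has had its run, so sorting can start.

```bash
cat >> seq.py <<'E'
def cpx(c,u,v,z,off=(140,165),s=3.3): return on(c,off[0]+(u+.5)/s-.5,off[1]+(v+.5)/s-.5,z)
def on_deck(c,u,v,h):
    z=.03
    for _ in range(6):
        q=cpx(c,u,v,z); l=Rz(YR).T@(q-RC); z=.034-l[0]*np.tan(np.radians(15))+h/np.cos(np.radians(15))
    a=np.radians(15); l=Rz(YR).T@(q-RC-[0,0,.034])
    return q,.09+l[0]*np.cos(a)-l[2]*np.sin(a),l[1]
E
python3 - <<'E'
from seq import *
c=np.load("c4.npy",allow_pickle=True).item()
for n,k in[("red",[(57,108),(302,130),(292,248),(40,225)]),("blue",[(30,268),(285,276),(280,397),(20,388)])]:
    P=np.array([cpx(c,u,v,.04) for u,v in k]); print(n,P.mean(0).round(4),(P[:,:2]*1000).round().tolist())
for n,(u,v),h in[("copL1",(691,204),.012),("brass",(607,201),.01),("alu",(525,79),.011),("copL4",(436,78),.011)]:
    q,s,yr=on_deck(c,u,v,h); print(n,q.round(4),"s",round(s,4),"yr",round(yr,4),"r",np.hypot(*q[:2]).round(3))
E
```

```text
red [0.5837 0.3385 0.04  ] [[637.0, 444.0], [633.0, 235.0], [531.0, 232.0], [534.0, 444.0]]
blue [0.4518 0.3379 0.04  ] [[497.0, 447.0], [507.0, 235.0], [406.0, 228.0], [397.0, 441.0]]
copL1 [ 0.5884 -0.096   0.0595] s 0.0362 yr -0.1053 r 0.596
brass [ 0.5864 -0.0267  0.0568] s 0.0392 yr -0.036 r 0.587
alu [0.696  0.0513 0.0272] s 0.1573 yr 0.035 r 0.698
copL4 [0.6912 0.1275 0.0272] s 0.1572 yr 0.1112 r 0.703
```

```bash
cat >> seq.py <<'E'
def sort(pick,G,binxy,byaw,zb=.016,up=.06):
    p,M,o=cur(); print(p,o["tcp_rot"].round(1),o["opening"])
    n=-G[:,2]
    p,M=seg(p,M,pick+up*n,G,None,-.06,vt=.055,vr=10)
    p,M=seg(p,M,pick+.008*n,G,None,-.06,vt=.025); p,M=seg(p,M,pick,G,1,-.06)
    print("settle, close")
    p,M=seg(p,M,pick+.12*n,G,None,1)
    b=np.array([*binxy,0]); D=down(byaw)
    p,M=seg(p,M,b+[0,0,.14],D,None,1,vt=.055)
    p,M=seg(p,M,b+[0,0,zb],D,None,1,vt=.032)
    print("settle, open .1, lift")
E
python3 - <<'E'
from seq import *
sort(deck(.0362,-.1053,.002),tilt(90),(.583,.375),89)
E
```

```text
[ 0.39719562 -0.22357893  0.25038498] [179.9   0.2  93.5] 0.0851967890623022
6 x [-0.06, 1.93, 3.77, 1.98, 2.52, 0.03, -0.02] ->  [601.1 -95.3 108. ]
3 x [-0.06, 0.0, 0.01, 1.74, 0.0, 0.0, -0.01] ->  [587.9 -96.1  57.5]
1 x [-0.06, 0.01, -0.01, 0.8, -0.01, 0.0, 0.01] ->  [585.8 -96.1  49.8]
settle, close
3 x [1, 0.0, 0.0, -4.0, 0.0, 0.0, 0.0] ->  [616.8 -94.2 165.8]
9 x [1, 5.22, -0.19, 0.31, -1.67, 0.07, 0.51] ->  [583.2 374.7 139.9]
4 x [1, 0.01, -0.01, 3.1, 0.01, -0.01, 0.0] ->  [582.8 375.1  15.9]
settle, open .1, lift
```

Emit:
{"fn": "arm_command", "kwargs": {
  "increments": [
    [-0.06,1.93,3.77,1.98,2.52,0,0],
    [-0.06,1.93,3.77,1.98,2.52,0,0],
    [-0.06,1.93,3.77,1.98,2.52,0,0],
    [-0.06,1.93,3.77,1.98,2.52,0,0],
    [-0.06,1.93,3.77,1.98,2.52,0,0],
    [-0.06,1.93,3.77,1.98,2.52,0,0],
    [-0.06,0,0,0,0,0,0]
  ]
}}

```text
time: 36.02
ee_pos: [0.6035, -0.0893, 0.1001]
tcp_rot: [-164.4, -0.1, 93.7]
wrist_force: [-1.2, -1.4, -1.0]
opening: 0.0454
```

Emit:
{"fn": "arm_command", "kwargs": {
  "increments": [
    [-0.06,0,0,1.74,0,0,0],
    [-0.06,0,0,1.74,0,0,0],
    [-0.06,0,0,1.74,0,0,0],
    [-0.06,0,0,0.8,0,0,0],
    [-0.06,0,0,0,0,0,0],
    [1,0,0,0,0,0,0],
    [1,0,0,0,0,0,0],
    [1,0,0,0,0,0,0],
    [1,0,0,0,0,0,0]
  ]
}}

```text
time: 37.15
ee_pos: [0.5881, -0.0924, 0.0491]
tcp_rot: [-164.9, 0.1, 93.6]
wrist_force: [-0.6, -0.2, 6.3]
opening: 0.0272
```

Emit:
{"fn": "arm_command", "kwargs": {
  "increments": [
    [1,0,0,-4,0,0,0],
    [1,0,0,-4,0,0,0],
    [1,0,0,-4,0,0,0]
  ]
}}

```text
time: 37.52
ee_pos: [0.6191, -0.0902, 0.1649]
tcp_rot: [-164.9, 0.0, 93.6]
wrist_force: [0.6, -0.5, -0.9]
opening: 0.0273
```

Emit:
{"fn": "arm_command", "kwargs": {
  "increments": [
    [1,5.22,-0.19,0.31,-1.67,0.07,0.51],
    [1,5.22,-0.19,0.31,-1.67,0.07,0.51],
    [1,5.22,-0.19,0.31,-1.67,0.07,0.51],
    [1,5.22,-0.19,0.31,-1.67,0.07,0.51],
    [1,5.22,-0.19,0.31,-1.67,0.07,0.51],
    [1,5.22,-0.19,0.31,-1.67,0.07,0.51],
    [1,5.22,-0.19,0.31,-1.67,0.07,0.51],
    [1,5.22,-0.19,0.31,-1.67,0.07,0.51],
    [1,5.22,-0.19,0.31,-1.67,0.07,0.51],
    [1,0,0,0,0,0,0]
  ]
}}

```text
time: 38.78
ee_pos: [0.584, 0.3822, 0.1366]
tcp_rot: [-179.8, 0.0, 89.2]
wrist_force: [-0.3, -1.2, -0.6]
opening: 0.0274
```

Emit:
{"fn": "arm_command", "kwargs": {
  "increments": [
    [1,-0.2,0,3.1,0,0,0],
    [1,-0.2,0,3.1,0,0,0],
    [1,0,0,3.1,0,0,0],
    [1,0,0,2.6,0,0,0],
    [1,0,0,0,0,0,0],
    [0,0,0,0,0,0,0],
    [0,0,0,0,0,0,0],
    [0,0,0,-4,0,0,0],
    [0,0,0,-5,0,0,0],
    [0,0,0,-5,0,0,0]
  ]
}}

```text
time: 40.02
ee_pos: [0.5854, 0.3746, 0.1613]
tcp_rot: [-180.0, -0.0, 89.0]
wrist_force: [-0.1, 0.6, -0.6]
opening: 0.0426
```

Run:
```python
from seq import *
sort(deck(.0392,-.036,.002),tilt(90),(.583,.295),89)
```

```text
[0.58542432 0.37462386 0.16134358] [-180.   -0.   89.] 0.04261409759641888
8 x [-0.06, -5.01, 0.17, 0.67, 1.87, -0.08, -0.58] ->  [599.8 -26.1 107.3]
3 x [-0.06, 0.01, 0.0, 1.74, 0.0, 0.0, 0.01] ->  [586.3 -26.6  56.9]
1 x [-0.06, 0.0, 0.01, 0.8, -0.01, 0.01, 0.0] ->  [584.3 -26.7  49.1]
settle, close
3 x [1, 0.0, 0.0, -4.0, 0.0, 0.0, 0.0] ->  [615.3 -24.8 165. ]
6 x [1, 5.35, -0.32, 0.46, -2.5, 0.1, 0.76] ->  [582.7 295.2 140.2]
4 x [1, -0.01, 0.01, 3.1, 0.0, 0.0, 0.0] ->  [583.1 294.8  16.2]
settle, open .1, lift
```

Emit:
{"fn": "arm_command", "kwargs": {
  "increments": [
    [-0.06,-5.01,0.17,0.67,1.87,-0.08,-0.58],
    [-0.06,-5.01,0.17,0.67,1.87,-0.08,-0.58],
    [-0.06,-5.01,0.17,0.67,1.87,-0.08,-0.58],
    [-0.06,-5.01,0.17,0.67,1.87,-0.08,-0.58],
    [-0.06,-5.01,0.17,0.67,1.87,-0.08,-0.58],
    [-0.06,-5.01,0.17,0.67,1.87,-0.08,-0.58],
    [-0.06,-5.01,0.17,0.67,1.87,-0.08,-0.58],
    [-0.06,-5.01,0.17,0.67,1.87,-0.08,-0.58],
    [-0.06,0,0,0,0,0,0]
  ]
}}

```text
time: 41.15
ee_pos: [0.6, -0.0294, 0.1047]
tcp_rot: [-164.9, 0.1, 93.4]
wrist_force: [0.1, 0.0, -0.5]
opening: 0.045
```

Emit:
{"fn": "arm_command", "kwargs": {
  "increments": [
    [-0.06,0,0,1.74,0,0,0],
    [-0.06,0,0,1.74,0,0,0],
    [-0.06,0,0,1.74,0,0,0],
    [-0.06,0,0,0.8,0,0,0],
    [-0.06,0,0,0,0,0,0],
    [1,0,0,0,0,0,0],
    [1,0,0,0,0,0,0],
    [1,0,0,0,0,0,0],
    [1,0,0,0,0,0,0]
  ]
}}

```text
time: 42.28
ee_pos: [0.5847, -0.0271, 0.0476]
tcp_rot: [-165.0, 0.0, 93.6]
wrist_force: [1.1, 0.6, 6.2]
opening: 0.0192
```

Emit:
{"fn": "arm_command", "kwargs": {
  "increments": [
    [1,0,0,-4,0,0,0],
    [1,0,0,-4,0,0,0],
    [1,0,0,-4,0,0,0]
  ]
}}

```text
time: 42.65
ee_pos: [0.6153, -0.0251, 0.1635]
tcp_rot: [-164.9, 0.0, 93.6]
wrist_force: [0.5, -0.9, -2.4]
opening: 0.0189
```

Emit:
{"fn": "arm_command", "kwargs": {
  "increments": [
    [1,5.35,-0.32,0.46,-2.5,0.1,0.76],
    [1,5.35,-0.32,0.46,-2.5,0.1,0.76],
    [1,5.35,-0.32,0.46,-2.5,0.1,0.76],
    [1,5.35,-0.32,0.46,-2.5,0.1,0.76],
    [1,5.35,-0.32,0.46,-2.5,0.1,0.76],
    [1,5.35,-0.32,0.46,-2.5,0.1,0.76],
    [1,0,0,0,0,0,0]
  ]
}}

```text
time: 43.52
ee_pos: [0.5809, 0.2983, 0.1366]
tcp_rot: [-179.9, 0.0, 89.3]
wrist_force: [-0.6, -0.5, -2.0]
opening: 0.0191
```

Emit:
{"fn": "arm_command", "kwargs": {
  "increments": [
    [1,-0.1,0,3.1,0,0,0],
    [1,-0.1,0,3.1,0,0,0],
    [1,0,0,3.1,0,0,0],
    [1,0,0,2.6,0,0,0],
    [1,0,0,0,0,0,0],
    [0.05,0,0,0,0,0,0],
    [0.05,0,0,0,0,0,0],
    [0.05,0,0,-4,0,0,0],
    [0.05,0,0,-5,0,0,0],
    [0.05,0,0,-5,0,0,0]
  ]
}}

```text
time: 44.78
ee_pos: [0.5825, 0.293, 0.1613]
tcp_rot: [180.0, 0.0, 89.0]
wrist_force: [1.6, 1.2, -0.4]
opening: 0.0402
```

Run:
```python
from seq import *
q=deck(.1573,.035,0); print(q)
sort(q+[.0028,0,.006],tilt(90,0),(.453,.380),93)
see("pics/foot.png")
```

```text
[0.69318086 0.05121275 0.01658148]
[0.58253858 0.29296814 0.16131015] [180.   0.  89.] 0.040158216521479315
6 x [-0.06, -4.06, 1.82, 1.31, 0.0, 0.0, -0.76] ->  [695.7  51.3  82.7]
3 x [-0.06, 0.0, 0.01, 1.74, 0.0, 0.0, 0.0] ->  [696.   51.3  30.5]
1 x [-0.06, -0.01, -0.01, 0.8, 0.01, 0.01, 0.01] ->  [696.   51.2  22.5]
settle, close
3 x [1, 0.0, 0.0, -4.0, 0.0, 0.0, 0.0] ->  [696.   51.2 142.5]
8 x [1, 4.28, -2.79, 0.03, 0.0, 0.0, 0.07] ->  [453.1 379.9 140.2]
4 x [1, 0.0, 0.0, 3.1, 0.0, 0.0, 0.01] ->  [453.1 379.9  16.2]
settle, open .1, lift
```

View pics/foot.png

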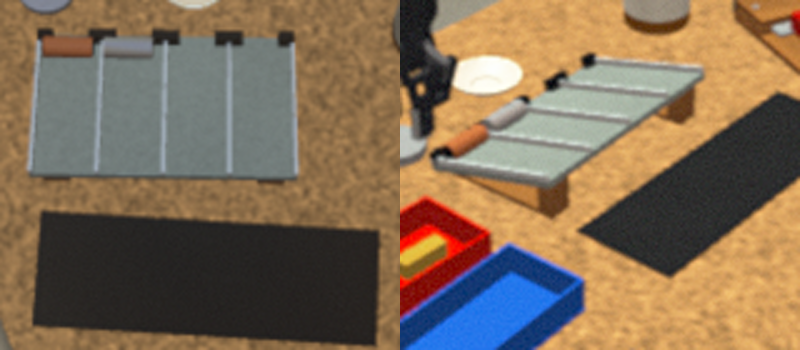

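Only the two round pieces are left on the ramp, both against the stops; brass is in the red bin. Now pick the aluminium, with the tool vertical for reach.

Emit:
{"fn": "arm_command", "kwargs": {
  "increments": [
    [-0.06,-4.06,1.82,1.31,0,0,-0.76],
    [-0.06,-4.06,1.82,1.31,0,0,-0.76],
    [-0.06,-4.06,1.82,1.31,0,0,-0.76],
    [-0.06,-4.06,1.82,1.31,0,0,-0.76],
    [-0.06,-4.06,1.82,1.31,0,0,-0.76],
    [-0.06,-4.06,1.82,1.31,0,0,-0.76],
    [-0.06,0,0,0,0,0,0],
    [-0.06,0,0,0,0,0,0]
  ]
}}

```text
time: 45.88
ee_pos: [0.6956, 0.0512, 0.0805]
tcp_rot: [-180.0, 0.0, 93.6]
wrist_force: [-0.6, 0.6, -0.5]
opening: 0.0452
```

Emit:
{"fn": "arm_command", "kwargs": {
  "increments": [
    [-0.06,0,0,1.74,0,0,0],
    [-0.06,0,0,1.74,0,0,0],
    [-0.06,0,0,1.74,0,0,0],
    [-0.06,0,0,0,0,0,0]
  ]
}}

```text
time: 46.38
ee_pos: [0.694, 0.0513, 0.025]
tcp_rot: [-179.7, 0.0, 93.6]
wrist_force: [-0.3, 0.8, 0.5]
opening: 0.0451
```

Emit:
{"fn": "arm_command", "kwargs": {
  "increments": [
    [-0.06,0,0,0.2,0,0,0],
    [-0.06,0,0,0,0,0,0],
    [1,0,0,0,0,0,0],
    [1,0,0,0,0,0,0],
    [1,0,0,0,0,0,0],
    [1,0,0,0,0,0,0]
  ]
}}

```text
time: 47.12
ee_pos: [0.6934, 0.0507, 0.0264]
tcp_rot: [-179.7, 0.1, 93.6]
wrist_force: [-13.2, -1.1, 9.1]
opening: 0.0225
```

Emit:
{"fn": "arm_command", "kwargs": {
  "increments": [
    [1,0,0,-2,0,0,0],
    [1,0,0,-4,0,0,0],
    [1,0,0,-4,0,0,0],
    [1,0,0,-2,0,0,0],
    [1,0,0,0,0,0,0]
  ]
}}

```text
time: 47.75
ee_pos: [0.6968, 0.0513, 0.1486]
tcp_rot: [179.8, 0.0, 93.6]
wrist_force: [-0.7, 0.5, -2.4]
opening: 0.0223
```

Run:
```python
from seq import *
p,M,o=cur(); print(p,o["tcp_rot"],o["opening"])
p,M=seg(p,M,np.array([.453,.380,.14]),down(93),None,1,vt=.055)
p,M=seg(p,M,np.array([.453,.380,.018]),down(93),4,1)
```

```text
[0.69682434 0.05129076 0.14855046] [1.79817176e+02 4.41519826e-02 9.36043434e+01] 0.022336676819801258
8 x [1, 4.28, -2.8, 0.1, 0.02, 0.01, 0.08] ->  [453.4 380.1 140.1]
4 x [1, 0.0, -0.01, 3.05, 0.01, -0.01, -0.01] ->  [453.  380.1  18.1]
```

Emit:
{"fn": "arm_command", "kwargs": {
  "increments": [
    [1,4.28,-2.8,0.1,0,0,0.08],
    [1,4.28,-2.8,0.1,0,0,0.08],
    [1,4.28,-2.8,0.1,0,0,0.08],
    [1,4.28,-2.8,0.1,0,0,0.08],
    [1,4.28,-2.8,0.1,0,0,0.08],
    [1,4.28,-2.8,0.1,0,0,0.08],
    [1,4.28,-2.8,0.1,0,0,0.08],
    [1,4.28,-2.8,0.1,0,0,0.08],
    [1,0,0,0,0,0,0],
    [1,0,0,0,0,0,0]
  ]
}}

```text
time: 49.0
ee_pos: [0.4519, 0.3798, 0.1369]
tcp_rot: [-179.9, 0.1, 93.0]
wrist_force: [0.7, -0.5, -2.2]
opening: 0.0221
```

Emit:
{"fn": "arm_command", "kwargs": {
  "increments": [
    [1,0,0,3.1,0,0,0],
    [1,0,0,3.1,0,0,0],
    [1,0,0,3.1,0,0,0],
    [1,0,0,2.5,0,0,0],
    [1,0,0,0,0,0,0],
    [0.05,0,0,0,0,0,0],
    [0.05,0,0,0,0,0,0],
    [0.05,0,0,-4,0,0,0],
    [0.05,0,0,-5,0,0,0],
    [0.05,0,0,-5,0,0,0]
  ]
}}

```text
time: 50.25
ee_pos: [0.4523, 0.3801, 0.1625]
tcp_rot: [-180.0, -0.0, 93.0]
wrist_force: [1.3, 0.4, 0.3]
opening: 0.0402
```

Run:
```python
from seq import *
c=snap("top"); save(c,"pics/x.png",(140,165,380,305),3.3)
p,M,o=cur(); print(p,o["tcp_rot"],o["opening"])
q=deck(.1572,.110,0)+[.001,0,.0105]
p,M=seg(p,M,q+[0,0,.06],down(93.6),None,-.06,vt=.05)
p,M=seg(p,M,q,down(93.6),4,-.06,vt=.05)
```

```text
[0.45369076 0.38136498 0.17000371] [179.60231233  -0.31999898  92.97095978] 0.040674185789993704
8 x [-0.06, -3.36, 2.76, 1.04, 0.05, -0.04, -0.08] ->  [689.7 125.8  86.8]
4 x [-0.06, 0.01, -0.01, 1.49, 0.0, 0.0, 0.0] ->  [689.3 126.2  27.2]
```

Emit:
{"fn": "arm_command", "kwargs": {
  "increments": [
    [-0.06,-3.36,2.76,1.04,0,0,-0.08],
    [-0.06,-3.36,2.76,1.04,0,0,-0.08],
    [-0.06,-3.36,2.76,1.04,0,0,-0.08],
    [-0.06,-3.36,2.76,1.04,0,0,-0.08],
    [-0.06,-3.36,2.76,1.04,0,0,-0.08],
    [-0.06,-3.36,2.76,1.04,0,0,-0.08],
    [-0.06,-3.36,2.76,1.04,0,0,-0.08],
    [-0.06,-3.36,2.76,1.04,0,0,-0.08],
    [-0.06,0,0,0,0,0,0],
    [-0.06,0,0,0,0,0,0]
  ]
}}

```text
time: 51.55
ee_pos: [0.6878, 0.1242, 0.077]
tcp_rot: [-179.9, 0.0, 93.6]
wrist_force: [1.0, 0.2, -0.0]
opening: 0.0455
```

Run:
```python
from seq import *
p,M,o=cur(); print(p,o["tcp_rot"],o["opening"])
q=deck(.1572,.110,0)+[.001,0,.0105]
p,M=seg(p,M,q,down(93.6),4,-.06)
```

```text
[0.68779321 0.12420385 0.07700119] [-1.79949698e+02  3.09566033e-02  9.35861916e+01] 0.04552127080964536
4 x [-0.06, 0.04, 0.04, 1.25, -0.01, 0.01, 0.0] ->  [689.3 125.9  27. ]
```

Emit:
{"fn": "arm_command", "kwargs": {
  "increments": [
    [-0.06,0.04,0.04,1.25,0,0,0],
    [-0.06,0.04,0.04,1.25,0,0,0],
    [-0.06,0.04,0.04,1.25,0,0,0],
    [-0.06,0.04,0.04,1.25,0,0,0],
    [-0.06,0,0,0,0,0,0],
    [1,0,0,0,0,0,0],
    [1,0,0,0,0,0,0],
    [1,0,0,0,0,0,0],
    [1,0,0,0,0,0,0]
  ]
}}

```text
time: 52.68
ee_pos: [0.6884, 0.1257, 0.027]
tcp_rot: [-179.8, 0.0, 93.6]
wrist_force: [-5.6, -0.4, 2.0]
opening: 0.0223
```

Emit:
{"fn": "arm_command", "kwargs": {
  "increments": [
    [1,0,0,-2,0,0,0],
    [1,0,0,-4,0,0,0],
    [1,0,0,-4,0,0,0],
    [1,0,0,-2,0,0,0],
    [1,0,0,0,0,0,0]
  ]
}}

```text
time: 53.3
ee_pos: [0.6905, 0.126, 0.1501]
tcp_rot: [179.8, 0.0, 93.6]
wrist_force: [0.6, 0.2, -0.6]
opening: 0.0219
```

Run:
```python
from seq import *
p,M,o=cur(); print(p,o["tcp_rot"],o["opening"])
p,M=seg(p,M,np.array([.455,.297,.14]),down(93),None,1,vt=.055)
```

```text
[0.69054733 0.12603063 0.15006501] [1.79777002e+02 1.38914459e-02 9.35985235e+01] 0.021860073918172716
6 x [1, 3.07, -3.75, 0.16, 0.04, 0.0, 0.1] ->  [455.2 296.8 139.9]
```

Emit:
{"fn": "arm_command", "kwargs": {
  "increments": [
    [1,3.07,-3.75,0.16,0,0,0.1],
    [1,3.07,-3.75,0.16,0,0,0.1],
    [1,3.07,-3.75,0.16,0,0,0.1],
    [1,3.07,-3.75,0.16,0,0,0.1],
    [1,3.07,-3.75,0.16,0,0,0.1],
    [1,3.07,-3.75,0.16,0,0,0.1],
    [1,0,0,0,0,0,0],
    [1,0,0,0,0,0,0]
  ]
}}

```text
time: 54.3
ee_pos: [0.4539, 0.2965, 0.1367]
tcp_rot: [-179.9, 0.1, 93.0]
wrist_force: [0.8, 0.3, -1.1]
opening: 0.0221
```

Emit:
{"fn": "arm_command", "kwargs": {
  "increments": [
    [1,0,0,3.1,0,0,0],
    [1,0,0,3.1,0,0,0],
    [1,0,0,3.1,0,0,0],
    [1,0,0,2.5,0,0,0],
    [1,0,0,0,0,0,0],
    [0.05,0,0,0,0,0,0],
    [0.05,0,0,0,0,0,0],
    [0.05,0,0,-4,0,0,0],
    [0.05,0,0,-5,0,0,0],
    [0.05,0,0,-5,0,0,0]
  ]
}}

```text
time: 55.55
ee_pos: [0.4539, 0.2966, 0.1614]
tcp_rot: [-180.0, 0.0, 93.0]
wrist_force: [0.8, 0.7, -0.8]
opening: 0.0408
```

Run:
```python
from seq import *
p,M,o=cur(); print(p,o["tcp_rot"],o["opening"],o["q"].round())
p,M=seg(p,M,np.array([.42,.02,.28]),down(93),None,-1,vt=.05)
```

```text
[0.45390114 0.29655238 0.16141909] [-1.79967459e+02  1.64390126e-02  9.30050371e+01] 0.04075046907839352 [ 33.   3.   0.  87.   0. 120.]
7 x [-1, -3.92, -0.69, -1.69, 0.0, 0.0, 0.0] ->  [420.1  20.  279.8]
```

Emit:
{"fn": "arm_command", "kwargs": {
  "increments": [
    [0,-3.92,-0.69,-1.69,0,0,0],
    [0,-3.92,-0.69,-1.69,0,0,0],
    [0,-3.92,-0.69,-1.69,0,0,0],
    [0,-3.92,-0.69,-1.69,0,0,0],
    [0,-3.92,-0.69,-1.69,0,0,0],
    [0,-3.92,-0.69,-1.69,0,0,0],
    [0,-3.92,-0.69,-1.69,0,0,0],
    [0,0,0,0,0,0,0],
    [0,0,0,0,0,0,0],
    [0,0,0,0,0,0,0]
  ]
}}

```text
time: 56.8
ee_pos: [0.4202, 0.0209, 0.2772]
tcp_rot: [-179.9, 0.0, 93.1]
wrist_force: [0.5, -0.3, 0.8]
opening: 0.0426
```

Run:
```python
from seq import *
c=snap("top"); s=snap("side")
a=cv2.resize(c["color"][190:290,140:240,::-1],(390,390),interpolation=cv2.INTER_CUBIC)
b=cv2.resize(c["color"][200:290,405:495,::-1],(390,390),interpolation=cv2.INTER_CUBIC)
cv2.imwrite("pics/end.png",np.hstack([a,b]))
cv2.imwrite("pics/endfull.png",c["color"][:,:,::-1])
```

```text
(no output)
```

View pics/end.png

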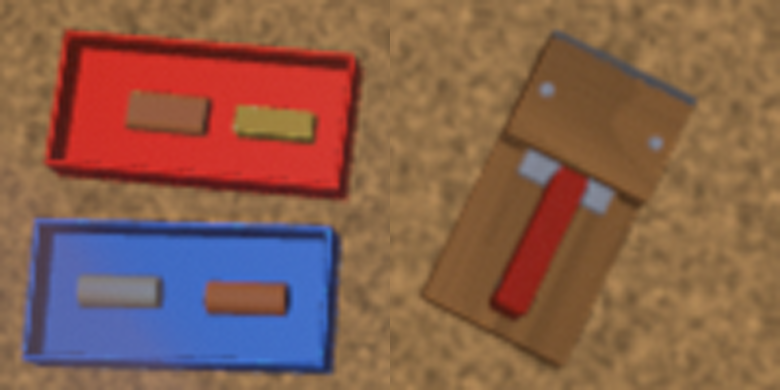

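View pics/endfull.png

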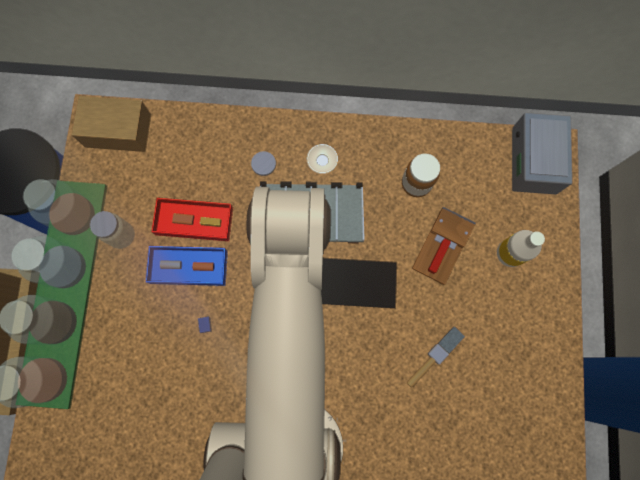

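All four samples are in the right bins. At the holder I see blade between handle and bridge, so I'm measuring how far home it is.

Run:
```python
from seq import *
c=snap("top"); hx=Rz(-22.9)[:,0];hy=Rz(-22.9)[:,1]
f=lambda u,v,z:cpx(c,u-390,v,z,(405,200),390/90)
m=np.array([.581,-.3693,0])
for n,u,v,z in[("blade rear L",519,178,.016),("blade rear R",598,213,.016),("tail top",503,314,.042),("handle front top",570,170,.042),("bridge edge L",503,135,.034),("bridge edge R",640,203,.034),("base nearL",423,297,.012),("base nearR",563,367,.012),("end L",556,32,.034),("end R",694,102,.034)]:
    q=f(u,v,z)-m; print(n,"along %.1f lat %.1f"%(1000*q@hx,1000*q@hy))
save(c,"pics/hold_end.png",(415,200,480,290),6.5)
```

```text
blade rear L along -16.4 lat 27.4
blade rear R along -14.2 lat -27.2
tail top along -108.0 lat 2.6
handle front top along -4.8 lat 3.4
bridge edge L along -0.9 lat 50.0
bridge edge R along -1.6 lat -45.8
base nearL along -114.1 lat 49.0
base nearR along -114.3 lat -49.0
end L along 76.7 lat 48.1
end R along 74.7 lat -49.6
```

View pics/hold_end.png

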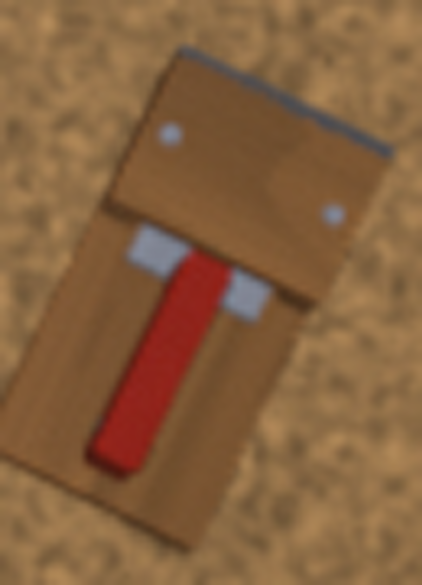

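The blade runs about 11 mm under the handle, as it did at the start. The handle front is at about -5 mm from the mouth, and -4 would be fully home. I'll nudge the handle's tail gently with shut fingers to make sure.

Run:
```python
from seq import *
p,M,o=cur()
hx=Rz(-22.9)[:,0];hy=Rz(-22.9)[:,1]; m=np.array([.581,-.3693,0])
st=m-hx*.144+hy*.0025+[0,0,.024]; D=down(157.1)
p,M=seg(p,M,st+[0,0,.12],D,None,1)
p,M=seg(p,M,st,D,4,1)
p,M=seg(p,M,st+hx*.02,D,2,1)
```

```text
8 x [1, -3.94, -1.92, 1.67, -0.02, 0.0, -8.0] ->  [ 449.6 -310.9  143.8]
4 x [1, 0.0, -0.01, 3.0, 0.01, 0.0, -0.01] ->  [ 449.4 -311.2   23.8]
2 x [1, -0.99, 0.01, -0.01, 0.0, -0.01, 0.01] ->  [ 467.7 -318.7   24. ]
```

Emit:
{"fn": "arm_command", "kwargs": {
  "increments": [
    [1,-3.94,-1.92,1.67,0,0,-8],
    [1,-3.94,-1.92,1.67,0,0,-8],
    [1,-3.94,-1.92,1.67,0,0,-8],
    [1,-3.94,-1.92,1.67,0,0,-8],
    [1,-3.94,-1.92,1.67,0,0,-8],
    [1,-3.94,-1.92,1.67,0,0,-8],
    [1,-3.94,-1.92,1.67,0,0,-8],
    [1,-3.94,-1.92,1.67,0,0,-8],
    [1,0,0,0,0,0,0],
    [1,0,0,0,0,0,0]
  ]
}}

```text
time: 58.2
ee_pos: [0.4491, -0.311, 0.144]
tcp_rot: [-179.9, -0.1, 157.0]
wrist_force: [0.2, 0.4, -0.4]
opening: 0.0004
```

Emit:
{"fn": "arm_command", "kwargs": {
  "increments": [
    [1,0,0,3,0,0,0],
    [1,0,0,3,0,0,0],
    [1,0,0,3,0,0,0],
    [1,0,0,2.5,0,0,0],
    [1,0,0,0,0,0,0],
    [1,-0.8,0,0,0,0,0],
    [1,-0.8,0,0,0,0,0],
    [1,0,0,0,0,0,0]
  ]
}}

```text
time: 59.2
ee_pos: [0.4648, -0.3185, 0.0301]
tcp_rot: [-179.9, 0.0, 157.0]
wrist_force: [0.4, 0.4, -0.5]
opening: -0.0002
```

Emit:
{"fn": "arm_command", "kwargs": {
  "increments": [
    [1,-0.3,0,0,0,0,0],
    [1,-0.3,0,0,0,0,0],
    [1,0,0,0,0,0,0]
  ]
}}

```text
time: 59.58
ee_pos: [0.4693, -0.3204, 0.0291]
tcp_rot: [-179.9, -0.1, 157.0]
wrist_force: [0.9, -0.6, 0.0]
opening: -0.0
```

Emit:
{"fn": "arm_command", "kwargs": {
  "increments": [
    [1,-0.2,0,0,0,0,0],
    [1,-0.2,0,0,0,0,0],
    [1,0,0,0,0,0,0]
  ]
}}

```text
time: 59.95
ee_pos: [0.473, -0.322, 0.0292]
tcp_rot: [-179.9, -0.1, 157.0]
wrist_force: [0.0, -0.8, 0.5]
opening: -0.0002
```

Emit:
{"fn": "arm_command", "kwargs": {
  "increments": [
    [1,-0.15,0,0,0,0,0],
    [1,-0.15,0,0,0,0,0],
    [1,0,0,0,0,0,0]
  ]
}}

```text
time: 60.32
ee_pos: [0.4751, -0.3228, 0.0291]
tcp_rot: [-179.9, -0.1, 157.0]
wrist_force: [-4.6, 1.2, 1.7]
opening: 0.0
```

Emit:
{"fn": "arm_command", "kwargs": {
  "increments": [
    [1,-0.15,0,0,0,0,0],
    [1,-0.1,0,0,0,0,0],
    [1,0,0,0,0,0,0]
  ]
}}

```text
time: 60.7
ee_pos: [0.4752, -0.3229, 0.0291]
tcp_rot: [-179.9, -0.4, 157.0]
wrist_force: [-17.8, 7.2, 11.4]
opening: 0.0
```

It meets a hard stop at once, so the blade was already home. Back off, lift away and check.

Emit:
{"fn": "arm_command", "kwargs": {
  "increments": [
    [1,1.5,0,0,0,0,0],
    [1,1.5,0,0,0,0,0],
    [1,0,0,-5,0,0,0],
    [1,0,0,-5,0,0,0],
    [1,0,0,-5,0,0,0],
    [1,5,4,0,0,0,0],
    [1,5,4,0,0,0,0],
    [1,5,4,0,0,0,0],
    [1,0,0,0,0,0,0],
    [1,0,0,0,0,0,0]
  ]
}}

```text
time: 61.95
ee_pos: [0.3622, -0.1473, 0.1796]
tcp_rot: [-179.9, 0.0, 157.0]
wrist_force: [0.2, 0.8, -0.4]
opening: 0.0
```

Run:
```python
from seq import *
c=snap("top"); s=snap("side")
a=cv2.resize(c["color"][160:300,140:490,::-1],None,fx=2.2,fy=2.2,interpolation=cv2.INTER_CUBIC)
b=cv2.resize(s["color"][150:280,150:440,::-1],(770,290))
cv2.imwrite("pics/fin.png",np.vstack([a,b])[:598]); print(bot.get_obs()["ee_pos"])
```

```text
[ 0.36214202 -0.14785006  0.17915985]
```

View pics/fin.png

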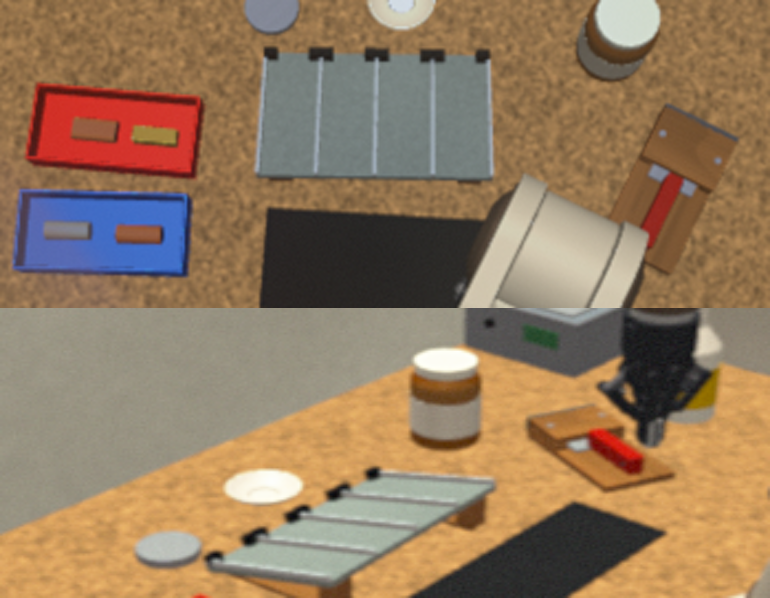

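Ramp and mat are empty, both bins hold the right pieces, and the scraper lies flat in its holder. The robot touches nothing.

```bash
python3 -c "
from workcell import bot
print(bot.job_done())"
```

```text
the job is handed in; nothing more can be done
None
```

The job is done and handed in at about 62 s of the 210 s allowed.

- **Scraper:** the blade is in the holder slot and released. Pushing it in met the stop plate at about 21 N. A later nudge on the handle's tail hit a hard stop straight away, so it was already home.
- **Roll tests:** four samples were present, and each ran in its own lane before any sorting. Aluminium and one copper rolled to the foot; brass and the other, wider copper stayed up.
- **Sorting:** aluminium and the copper that rolled are in the blue bin; brass and the copper that stayed are in the red bin.
- **Last checks:** the final pictures show the ramp empty and both bins holding the right pieces. The mat was clear in the last view of all of it. The bystanders I could see had not moved, and the gripper is clear of everything.

**One disagreement:** the camera put the handle 1 to 4 mm short of fully home. I went with the two contact stops, since that gap is about the size of the measuring error.

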